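Fold the ruler, shut the stamp pad, and pack both in the stationery case

TASK

Tidy the desk: fold the blue and yellow folding ruler completely closed and lay it flat in the narrower compartment of the white and green stationery case, and shut the lid of the stamp pad and set it flat, right side up, in the wider compartment. Let go of both, and leave the other things on the desk where they are.

Things in the scene. Friction and masses are not known exactly. Their poses are not given: they have to be found in the camera images.
- case: Open stationery case fixed to the desk, white walls and green floor, 200 (x) x 215 (y) x 20 high; origin under its centre on the desk, z up. Floor 4 thick, walls and the one divider 5 thick, all 20 high. The divider runs along x. The narrower compartment (for the ruler) is on the +y side, inside 190 (x) x 80 (y); the wider one (for the stamp pad) on the -y side, inside 190 (x) x 120 (y).
- ruler_bay (a point): Centre of the green floor of the narrower compartment, 4 above the desk; axes as the case.
- pad_bay (a point): Centre of the green floor of the wider compartment, 4 above the desk; axes as the case.
- ruler_mid (a point): Centre of the folding ruler as it is when folded, half-way up (9 above what it lies on). Two straight plastic legs, each 150 long, 12 wide, 18 high, side by side when folded (then 162 x 24, 105 g in all). x runs along the BLUE leg away from the hinge, which is at x = -69, y = 0. The blue leg fills y -12 to 0; folded, the yellow leg fills y 0 to 12.
- ruler_hinge (a point): Vertical pin of the ruler's hinge, where both legs start, half-way up the ruler; round blue boss 24 across, 19 high, with a steel cap; axes as ruler_mid.
- ruler_leg (a joint): Angle (rad) by which the yellow leg is swung away from the blue one, anticlockwise from above about ruler_hinge: 0 folded closed (a stop), 1.2 at most. Light friction, about 0.003 N m: it stays where left, and squeezing the two legs together from outside closes it.
- pad_mid (a point): Centre of the stamp pad as it is when shut, 12 above what it lies on. Black tin 56 (x) x 96 (y) x 15 high holding a dark blue ink cushion, with a red lid 56 x 96 x 9 thick; 24 high when shut, 160 g in all. z is up; x points to the long edge that carries the lid hinge.
- pad_hinge (a point): Middle of the lid's hinge line, which runs along y, at pad x = +28 and 15 above the pad's underside; axes as pad_mid.
- pad_lid (a joint): Opening angle (rad) of the red lid: 0 shut flat on the tin, 1.57 upright (free edge 56 above the hinge), more leans back beyond the hinge to +x, 2.0 at most. Light friction (0.004 N m): stays put when near upright, falls shut by itself once pushed below about 1 rad.
- mug: Bystander, to be left alone: blue ceramic mug, 80 across, 92 high, origin under its centre.
- eraser: Bystander, to be left alone: white eraser, 45 x 20 x 12 high, origin under its centre.
- marker: Bystander, to be left alone: black square-sided marker with a red cap, about 143 long along x, 10 thick, origin on its underside near the middle.
- stamp: Bystander, to be left alone: wooden rubber-stamp with a round foot 34 across, 64 high, origin under its centre.
- stapler: Bystander, to be left alone: blue and black stapler, 135 long along x, 34 wide, 55 high, origin under its centre.
- glue: Bystander, to be left alone: white glue bottle with a red cap, 28 across, 85 high, origin under its centre.
- clip: Bystander, to be left alone: dark steel binder clip, 20 x 32 x 14 high, with wire arms to +x, origin under its centre.
Things that resemble listed ones, but are neither listed nor needed, are in the scene too. What is shaped like the part that bears pad_mid but brown is not meant.

How it is judged:
By the outcome, as a careful person would: the job done as asked, in the order asked, and still so for the second after the job is handed in, with the robot touching nothing.
It also fails if it takes over 66 s, if anything falls off the work surface, if the arm or the gripper's body presses on something with over 40 N, if the wrist force passes 120 N, or if a joint passes its speed limit or range.

ROBOT

A 6-joint arm with a two-finger parallel gripper is mounted at the origin on the work surface. World frame = base frame: x ahead of the robot, y to its left, z up, the work surface at z = 0. Lengths are in m, angles in rad, forces in N, time in s.
With the tool pointing down it reaches from about 0.225 to 0.875 m from the base axis. Payload 3.4 kg.
Tool frame: the origin (TCP) lies midway between the tips of the shut fingers; the grasp point (between the pads) lies 19 mm behind it (manip.tcp_to_grasp is the distance from the TCP to the grasp point, in m); x points along the fingers, y is the direction in which the jaws open and shut, and the axes are right-handed (so a half turn about x gives the same grasp; the last joint's range is limited). The gripper opens to 85 mm and grips with 20 to 120 N. Pads are 22 mm wide; open, the fingers measure 114 mm over their backs; the gripper's body (76 mm by 85 mm) begins 54 mm behind the grasp point. The pads swing forward as they close: fully open they stand 13 mm farther back than shut.
Start: joints at [-1.223, 0.276, 1.505, -0, 1.361, -0.121], TCP at [0.26, -0.513, 0.211] pointing down, gripper open.
Joint ranges: [-2.89, 2.89], [-0.75, 2.08], [0.22, 2.7], [-1.18, 4.32], [0.11, 2.71], [-2.7, 2.7]. Speed limits (rad/s): [2.57, 2.57, 3.14, 3.14, 3.14, 3.14].

INTERFACE

Orientations are given as a unit quaternion [w, x, y, z].
In Python, from rig import readout, eyes, job, manip gives the robot as it stands. The module is installed in compiled form; this text tells all that it offers.
- The arm moves only by the tool carry_out, never from a script. Its argument "deltas" is one flat list of numbers, 7 for each row, row after row: the shift along the tool's x, y, z scaled (see below), then the turn, a rotation vector about the tool's x, y, z scaled (see below), then the opening, from -1 (shut) to 1 (fully open). In form: [dx, dy, dz, ax, ay, az, grip, dx, dy, dz, ax, ay, az, grip, ...]. A call has 1 to 10 rows; each row shifts and turns the commanded pose from where the row before left it, along the tool's axes as they then stand; what a row does not reach is not made up. The controller multiplies each number of a shift by 60 mm and each number of a turn by 4 degrees. A row lasts 1/8 s, in which the tool goes at most 62.5 mm and 10.7 degrees, less where a joint would pass 70% of its speed; a pose out of reach is approached as far as the arm can. A call with a number of a shift or a turn outside -1 to 1 is refused whole. A call with a gripper value outside its range is refused whole. The fingers move at their own pace and stop on an object; "newtons" is the grip in N (left out, the last holds). Time passes only in rows, so rows that do not move let the fingers close. It gives the time, the measured TCP pose, the force and the opening at its end, in the units of the state.
- readout.get_state(): the state, without advancing time (a new reading comes with each control period).
- eyes.get_image(name): name is "side" or "top"; returns a dict with "color" (420x560x3 uint8, red, green, blue), "z_map" (420x560 float32, m along the optical axis (not along the pixel's ray), 0 where there is no reading), "mtx" (3x3 intrinsics, pixels), "origin" and "orientation" of the camera in the world. Camera axes: x right, y down, z forward; pixel columns grow to the right and rows downward; lengths in m; the calibration is good to about 2 mm. A picture is of the moment at which its call begins.
- job.sign_off(): hands the job in, once; it reports no verdict.
The state is a dict: "clock": time; "qpos": joint angles; "qd": joint speeds; "effort": joint torques, N m; "position": TCP position; "ee_rot": TCP orientation; "contact_force": force on the tool from outside, world axes, zero at the start; "moment": the same for the moment, N m; "width": finger opening in m.
Only numpy, scipy, OpenCV 4.12 (cv2) and the standard library are available. Lean on these libraries where they do the work, as an engineer would, in place of code of your own. Each camera call takes 0.05 s, during which the arm holds its last target.

## Working session

There is one attempt and no reset: what is moved stays moved. The work goes in short steps, Python scripts to look and compute and a tool call to move; the robot and the scene stay as the last step left them, time stands still between calls to the robot, and variables do not carry over. Pictures are saved under pics/ and viewed, and the job is handed in when it is done.

Besides the shell and the picture viewer there is one more tool, called after "Emit:" by a JSON object that holds its "method" and its "body", one argument or row to a line. carry_out: Moves the arm, as the interface text tells. Its arguments: {"type":"object","properties":{"deltas":{"type":"array"},"newtons":{"type":"number"}},"required":["deltas"]}

```bash
mkdir -p pics; ls; python3 - <<'E'
from rig import readout, eyes, job, manip
import cv2,numpy as np
print(readout.get_state())
print([a for a in dir(manip) if a[0]!='_'], manip.tcp_to_grasp)
for n in("top","side"):
    d=eyes.get_image(n)
    np.savez(f"{n}0.npz",**d)
    cv2.imwrite(f"pics/{n}0.png",cv2.resize(d["color"][:,:,::-1],(800,600),interpolation=cv2.INTER_CUBIC))
    print(n,d["mtx"],d["origin"],d["orientation"])
E
```

```text
pics
{'clock': 0.0, 'qpos': array([-1.22299036e+00,  2.76591027e-01,  1.50613782e+00,  5.50615323e-06,
        1.36070437e+00, -1.20975357e-01]), 'qd': array([-0.00096884, -0.00179807, -0.00014264,  0.00108605,  0.0023717 ,
       -0.00110555]), 'effort': array([ 1.63831195e-03, -4.16775334e+01, -2.45806754e+01, -8.74910393e-05,
        1.09610838e-02, -2.66403987e-06]), 'position': array([ 0.25959851, -0.5124236 ,  0.20984015]), 'ee_rot': array([-0.16357856, -0.68769973, -0.1648721 ,  0.68784324]), 'contact_force': array([ 0.93843239,  0.5260402 , -0.03388529]), 'moment': array([ 0.02807747,  0.01997283, -0.04967786]), 'width': 0.08533374919392712}
['MotionError', 'tcp_to_grasp'] 0.0187
top [[441.98694336   0.         269.85792755]
 [  0.         441.98694336 211.05663759]
 [  0.           0.           1.        ]] [0.41107632 0.06635576 1.08168098] [ 0.0235177  -0.70459793  0.70802051 -0.04117811]
side [[455.94936332   0.         281.25361356]
 [  0.         455.94936332 204.21383664]
 [  0.           0.           1.        ]] [0.10239872 0.71924005 0.78576543] [ 0.10778233 -0.26128037  0.88033747 -0.38094812]
```

View pics/top0.png

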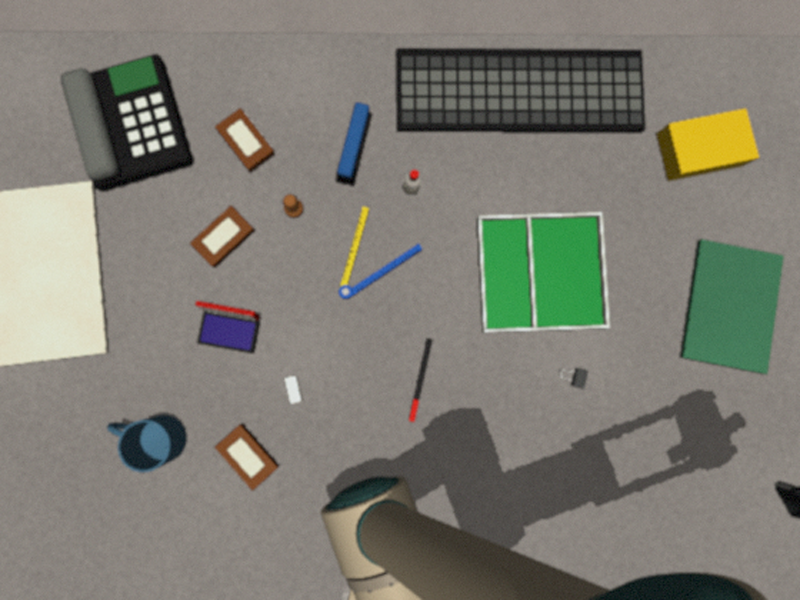

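View pics/side0.png

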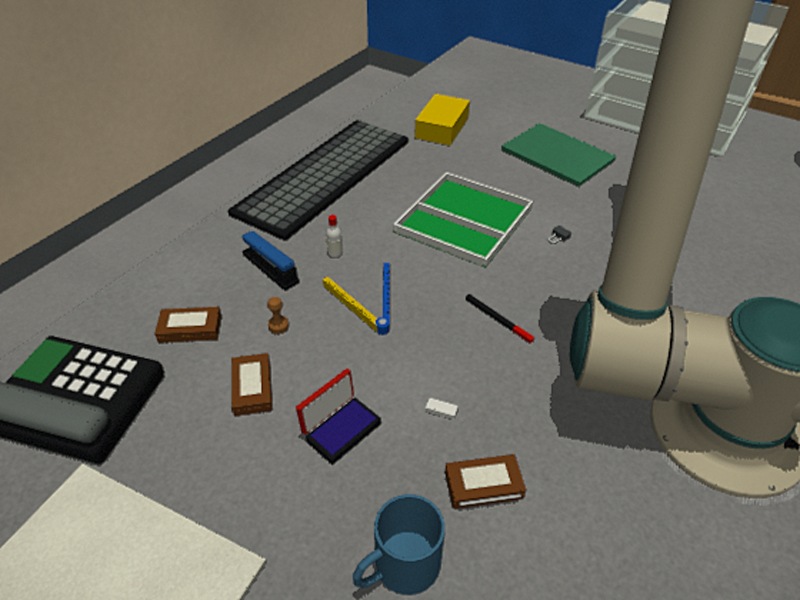

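The top view (shown at 800x600) has these candidates:
- **Stamp pad:** the black tin with the red lid and blue cushion at (228,330). The brown boxes at (244,140), (222,237) and (247,457) look alike but aren't meant.
- **Ruler:** the only blue/yellow V, with its hinge at (345,291). The stapler at (353,143) and the yellow box at (708,143) only share its colours.
- **Case:** white and green at (545,270). The green book at (733,305) isn't it.

Next I'll measure them.

```bash
cat > h.py <<'E'
import numpy as np,cv2
from scipy.spatial.transform import Rotation as R
def q2R(q): return R.from_quat([q[1],q[2],q[3],q[0]]).as_matrix()
class Cam:
    def __init__(s,d): s.c=d["color"];s.z=d["z_map"];s.K=d["mtx"];s.o=d["origin"];s.R=q2R(d["orientation"]);s.hsv=cv2.cvtColor(s.c,cv2.COLOR_RGB2HSV)
    def plane(s,uv,h):
        uv=np.atleast_2d(np.asarray(uv,float)); r=np.c_[uv,np.ones(len(uv))]@np.linalg.inv(s.K).T@s.R.T
        return s.o+r*((h-s.o[2])/r[:,2])[:,None]
    def cloud(s):
        v,u=np.mgrid[:s.z.shape[0],:s.z.shape[1]]
        p=np.stack([u,v,np.ones_like(u)],-1)@np.linalg.inv(s.K).T*s.z[...,None]
        return p@s.R.T+s.o
    def proj(s,P):
        p=(np.atleast_2d(P)-s.o)@s.R@s.K.T; return p[:,:2]/p[:,2:]
    def mask(s,lo,hi,roi=None,n=1):
        m=cv2.inRange(s.hsv,np.array(lo),np.array(hi))
        if roi is not None:
            k=np.zeros_like(m);k[roi[1]:roi[3],roi[0]:roi[2]]=1;m=m*k
        return m
def get(n,new=True):
    from rig import eyes
    return Cam(eyes.get_image(n))
def load(n): return Cam(dict(np.load(n)))
def rect(pts): return cv2.minAreaRect(np.asarray(pts,np.float32))
E
python3 - <<'E'
from h import *
t=load("top0.npz");s=load("side0.npz")
tw=cv2.resize
def crop(c,x0,y0,x1,y1,f,name): cv2.imwrite(name,cv2.resize(c.c[y0:y1,x0:x1,::-1],None,fx=f,fy=f,interpolation=cv2.INTER_NEAREST))
crop(t,120,130,310,260,4,"pics/ctop.png"); crop(s,190,170,330,340,3.5,"pics/cside.png")
roi=(330,140,430,235)
def pts(m): v,u=np.nonzero(m);return np.c_[u,v]
# case outer: white top rim
m=t.mask((0,0,150),(179,60,255),roi); P=t.plane(pts(m),.02)[:,:2]; r=rect(P);print("case white top",r)
m=t.mask((50,120,60),(75,255,255),roi); n,l,st,ce=cv2.connectedComponentsWithStats(m)
for i in range(1,n):
    if st[i,4]>100: print("green",rect(t.plane(pts(l==i),.004)[:,:2]),st[i])
roi=(220,130,310,220)
for nm,lo,hi in(("yel",(20,120,80),(35,255,255)),("blue",(100,120,80),(125,255,255))):
    m=t.mask(lo,hi,roi); p=t.plane(pts(m),.018)[:,:2]; print(nm,m.sum()//255,rect(p),cv2.boxPoints(rect(p)).round(4).tolist(), cv2.fitLine(p.astype(np.float32),cv2.DIST_HUBER,0,.01,.01).ravel())
roi=(130,195,190,255)
for nm,lo,hi,h in(("cush",(115,120,40),(140,255,255),.014),):
    m=t.mask(lo,hi,roi); p=t.plane(pts(m),h)[:,:2]; print(nm,m.sum()//255,rect(p),cv2.boxPoints(rect(p)).round(4).tolist())
c=t.cloud()
m=t.mask((0,130,60),(8,255,255),roi)|t.mask((172,130,60),(179,255,255),roi)
p=c[m>0];print("red",len(p),p.min(0),p.max(0),rect(p[:,:2]), cv2.boxPoints(rect(p[:,:2])).tolist())
E
```

```text
case white top ((0.560268759727478, -0.23060888051986694), (0.2054021656513214, 0.2178049087524414), 1.3089327812194824)
green ((0.5627970695495605, -0.275746613740921), (0.18622516095638275, 0.11355076730251312), 1.5897407531738281) [ 373  152   49   76 3386]
green ((0.5596994757652283, -0.1700572371482849), (0.18637455999851227, 0.07497275620698929), 1.6442053318023682) [ 338  154   34   75 2249]
yel 287 ((0.6047360301017761, 0.09196683764457703), (0.012772275134921074, 0.13996736705303192), 74.20255279541016) [[0.5357000231742859, 0.10490000247955322], [0.6703000068664551, 0.06679999828338623], [0.673799991607666, 0.07909999787807465], [0.5390999913215637, 0.11720000207424164]] [ 0.96130043 -0.27550218  0.6051173   0.09175397]
blue 287 ((0.5594897270202637, 0.046853840351104736), (0.020786885172128677, 0.15870440006256104), 29.57136344909668) [[0.5113000273704529, 0.11069999635219574], [0.5896000266075134, -0.027300000190734863], [0.607699990272522, -0.017000000923871994], [0.5293999910354614, 0.12099999934434891]] [ 0.5435571  -0.8393722   0.55919677  0.04798247]
cush 701 ((0.4593164026737213, 0.30573368072509766), (0.08516915887594223, 0.04723089933395386), 79.6828384399414) [[0.4284999966621399, 0.26809999346733093], [0.4749000072479248, 0.2596000134944916], [0.490200012922287, 0.3434000015258789], [0.44369998574256897, 0.35190001130104065]]
red 159 [ 0.4793864  0.2517918 -0.0051102] [0.51162135 0.35122013 0.07353707] ((0.4965590536594391, 0.30188754200935364), (0.10284658521413803, 0.012843834236264229), 77.49999237060547) [[0.47915932536125183, 0.253073126077652], [0.491698682308197, 0.25029322504997253], [0.5139588117599487, 0.3507019579410553], [0.5014194250106812, 0.35348185896873474]]
```

View pics/ctop.png

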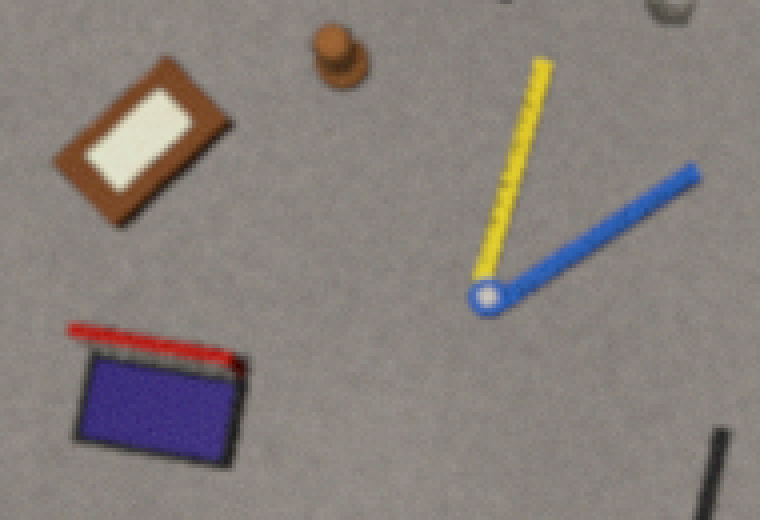

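View pics/cside.png

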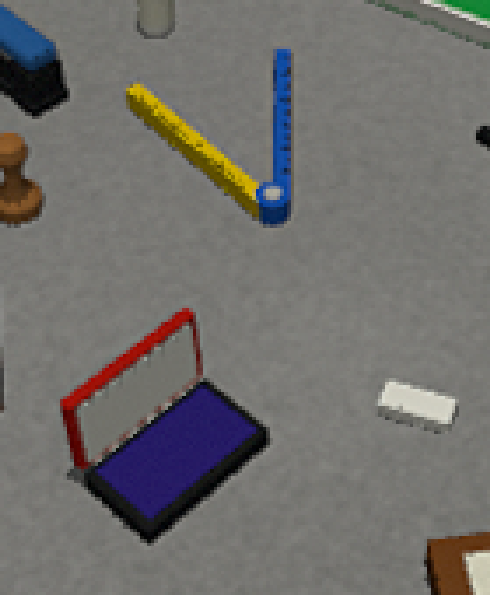

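The crops confirm the choice. The tin with the red lid, standing nearly upright, is at crop (160,405). The ruler's hinge cap is at crop (487,296) and it opens about 41°. Next I'll work out the exact poses and the tool yaw.

```bash
cat >> h.py <<'E'
def st():
    from rig import readout
    s=readout.get_state(); M=q2R(s["ee_rot"]); p=np.array(s["position"])
    return s,p,M
def show():
    s,p,M=st(); print("t",round(s["clock"],2),"p",p.round(4),"x",M[:,0].round(3),"jawyaw",np.degrees(np.arctan2(M[1,1],M[0,1])).round(2),"F",np.round(s["contact_force"],1),"w",round(s["width"],4),"q",np.round(s["qpos"],2))
def plan(target,yaw=None,n=None):
    """jaw yaw target in deg (mod 180); tool vertical. pure shift in present axes + rotation after"""
    s,p,M=st(); d=M.T@(np.asarray(target)-p)*1000/60
    y0=np.degrees(np.arctan2(M[1,1],M[0,1])); dy=0 if yaw is None else (yaw-y0+90)%180-90
    # error rotvec to vertical with yaw
    yy=np.radians(y0+dy); Y=np.array([np.cos(yy),np.sin(yy),0]);X=np.array([0,0,-1.]);T=np.c_[X,Y,np.cross(X,Y)]
    rv=R.from_matrix(M.T@T).as_rotvec()*180/np.pi/4
    print("shift units(now axes)",d.round(2),"turn units",rv.round(2),"dyaw",round(dy,2), "shift units(after turn)",(T.T@(np.asarray(target)-p)*1000/60).round(2))
E
python3 - <<'E'
from h import *
t=load("top0.npz");s=load("side0.npz")
show()
def pts(m): v,u=np.nonzero(m);return np.c_[u,v].astype(float)
m=t.mask((0,0,150),(179,70,255),(236,198,248,211)); print("cap top",t.plane(pts(m).mean(0),.019),m.sum()//255)
q=(267*.7,316*.7)
m=s.mask((0,0,140),(179,70,255),(258,218,280,232)); print("cap side",s.plane(pts(m).mean(0),.019),m.sum()//255)
# side checks of yellow, blue tops & cushion
for nm,lo,hi,roi in(("yel",(20,120,80),(35,255,255),(220,185,275,235)),("blue",(100,120,80),(125,255,255),(255,180,280,235))):
    m=s.mask(lo,hi,roi);p=s.plane(pts(m),.014)[:,:2];print(nm,len(p),cv2.fitLine(p.astype(np.float32),cv2.DIST_HUBER,0,.01,.01).ravel())
m=s.mask((115,120,40),(140,255,255),(200,270,275,330));p=s.plane(pts(m),.014)[:,:2];print("cush side",cv2.boxPoints(rect(p)),rect(p))
# lid: top edge in side: 
c=s.cloud()
m=s.mask((0,130,60),(8,255,255),(200,250,260,340))|s.mask((172,130,60),(179,255,255),(200,250,260,340))
P=c[m>0];print("lid side cloud",len(P),P.min(0),P.max(0)); up=P[P[:,2]>.06];print("upper edge",rect(up[:,:2]),up.mean(0))
m=s.mask((50,120,60),(75,255,255),(270,120,380,190));n,l,stt,ce=cv2.connectedComponentsWithStats(m)
for i in range(1,n):
    if stt[i,4]>100: print("green side",rect(s.plane(pts(l==i),.004)[:,:2]))
for nm,x,y,h in(("brownA",155,165,.02),("glue",412*.7,182*.7,.06),("stamp",205,143,.03),("eraser",293*.7,390*.7,.01),("marker",421*.7,380*.7,.01)):print(nm,t.plane((x,y),h))
E
```

```text
t 0.1 p [ 0.2596 -0.5125  0.2099] x [-0.001  0.002 -1.   ] jawyaw -63.14 F [0.6 0.2 0.2] w 0.0853 q [-1.22  0.28  1.51 -0.    1.36 -0.12]
cap top [[0.52759378 0.10843587 0.019     ]] 22
cap side [[0.52638288 0.10913807 0.019     ]] 13
yel 358 [ 0.95562285 -0.29459286  0.600191    0.09798922]
blue 246 [ 0.52798384 -0.8492544   0.55403763  0.05953186]
cush side [[0.42798024 0.26884714]
 [0.47525853 0.26028326]
 [0.4904948  0.3443974 ]
 [0.4432165  0.35296127]] ((0.4592375159263611, 0.3066222667694092), (0.08548294752836227, 0.04804763197898865), 79.73287963867188)
lid side cloud 248 [ 0.10239872  0.2150588  -0.00110474] [0.5432329  0.71924005 0.78576543]
upper edge ((0.32229751348495483, 0.510185718536377), (0.07579033076763153, 0.6020735502243042), 39.2734260559082) [0.49088077 0.30656693 0.07365804]
green side ((0.5637609958648682, -0.28078949451446533), (0.18117761611938477, 0.09679534286260605), 1.786608099937439)
green side ((0.5607684850692749, -0.17442965507507324), (0.1809295415878296, 0.060094092041254044), 1.5928926467895508)
brownA [[0.62145465 0.31693762 0.02      ]]
glue [[ 0.70337352 -0.00453961  0.06      ]]
stamp [[0.67322506 0.1954945  0.03      ]]
eraser [[0.36092741 0.19536377 0.01      ]]
marker [[ 0.37612311 -0.01986755  0.01      ]]
```

```bash
python3 -c "
from h import *
show();plan((.5688,.0779,.13),53.5)"
```

```text
t 0.1 p [ 0.2596 -0.5125  0.2099] x [-0.001  0.002 -1.   ] jawyaw -63.14 F [0.6 0.2 0.2] w 0.0853 q [-1.22  0.28  1.51 -0.    1.36 -0.12]
shift units(now axes) [ 1.34 -6.45 -9.04] turn units [1.584e+01 1.000e-02 2.000e-02] dyaw -63.36 shift units(after turn) [  1.33 -10.98   1.71]
```

Emit:
{"method": "carry_out", "body": {
  "deltas": [0.05,-0.45,-0.65,0,0,0,1,0.1,-0.5,-0.7,0,0,0,1,0.1,-0.5,-0.7,0,0,0,1,0.1,-0.5,-0.7,0,0,0,1,0.1,-0.5,-0.7,0,0,0,1,0.1,-0.5,-0.7,0,0,0,1,0.1,-0.5,-0.7,0,0,0,1,0.1,-0.5,-0.7,0,0,0,1,0.1,-0.5,-0.7,0,0,0,1,0.1,-0.5,-0.7,0,0,0,1]
}}

```text
clock: 1.35
position: [0.498, -0.058, 0.1533]
ee_rot: [-0.164, -0.688, -0.164, 0.688]
contact_force: [1.0, -0.6, 0.1]
width: 0.0855
```

Emit:
{"method": "carry_out", "body": {
  "deltas": [0.1,-0.5,-0.7,0,0,0,1,0.1,-0.5,-0.7,0,0,0,1,0.1,-0.4,-0.6,0,0,0,1,0,0,0,1,0,0,1,0,0,0,1,0,0,1,0,0,0,1,0,0,1,0,0,0,1,0,0,1,0,0,0,1,0,0,1,0,0,0,1,0,0,1,0,0,0,1,0,0,1]
}}

```text
clock: 2.6
position: [0.5664, 0.0695, 0.1352]
ee_rot: [0.008, -0.707, 0.008, 0.707]
contact_force: [0.3, -0.8, 0.3]
width: 0.0856
```

Emit:
{"method": "carry_out", "body": {
  "deltas": [0,0,0,1,0,0,1,0,0,0,1,0,0,1,0,0,0,1,0,0,1,0,0,0,1,0,0,1,0,0,0,1,0,0,1,0,0,0,1,0,0,1,0,0,0,1,0,0,1,0,0,0,1,0,0,1,0,0,0,0.8,0,0,1,0,0,0,0,0,0,1]
}}

```text
clock: 3.85
position: [0.5664, 0.0695, 0.1353]
ee_rot: [0.22, -0.672, 0.22, 0.672]
contact_force: [-0.1, 0.3, -0.3]
width: 0.0855
```

```bash
python3 -c "
from h import *
show();plan((.5688,.0779,.05),53.5)"
```

```text
t 3.85 p [0.5664 0.0695 0.1353] x [-0.001 -0.    -1.   ] jawyaw -126.3 F [-0.1  0.3 -0.3] w 0.0855 q [ 0.    0.32  1.63 -0.    1.19  2.2 ]
shift units(now axes) [ 1.42 -0.14  0.05] turn units [ 0.05  0.01 -0.01] dyaw -0.2 shift units(after turn) [ 1.42 -0.14  0.05]
```

Emit:
{"method": "carry_out", "body": {
  "deltas": [0.7,-0.07,0.03,0,0,0,1,0.7,-0.07,0.02,0.05,0,0,1,0,0,0,0,0,0,1,0,0,0,0,0,0,1]
}}

```text
clock: 4.35
position: [0.5702, 0.078, 0.0527]
ee_rot: [-0.222, 0.672, -0.221, -0.671]
contact_force: [0.4, 0.4, 0.6]
width: 0.0855
```

```bash
python3 -c "
from h import *
show();plan((.5688,.0779,.004),53.5)
for n in('top','side'):
    c=get(n); cv2.imwrite(f'pics/{n}1.png',cv2.resize(c.c[110:300,170:400,::-1],None,fx=3.4,fy=3,interpolation=cv2.INTER_CUBIC))"
```

```text
t 4.35 p [0.5702 0.078  0.0527] x [ 0.002 -0.    -1.   ] jawyaw -126.51 F [0.4 0.4 0.6] w 0.0855 q [ 0.02  0.41  1.73 -0.    1.    2.22]
shift units(now axes) [0.81 0.02 0.02] turn units [-0.   -0.02  0.01] dyaw 0.01 shift units(after turn) [0.81 0.02 0.02]
```

View pics/side1.png

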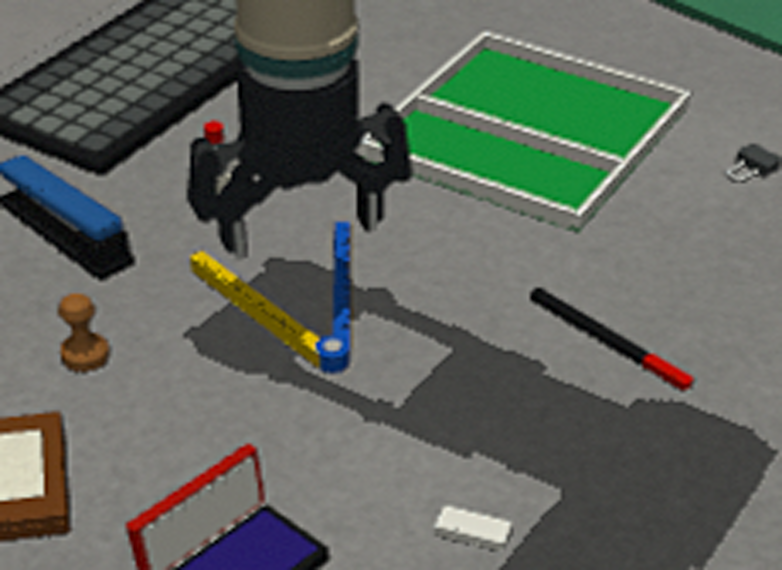

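View pics/top1.png

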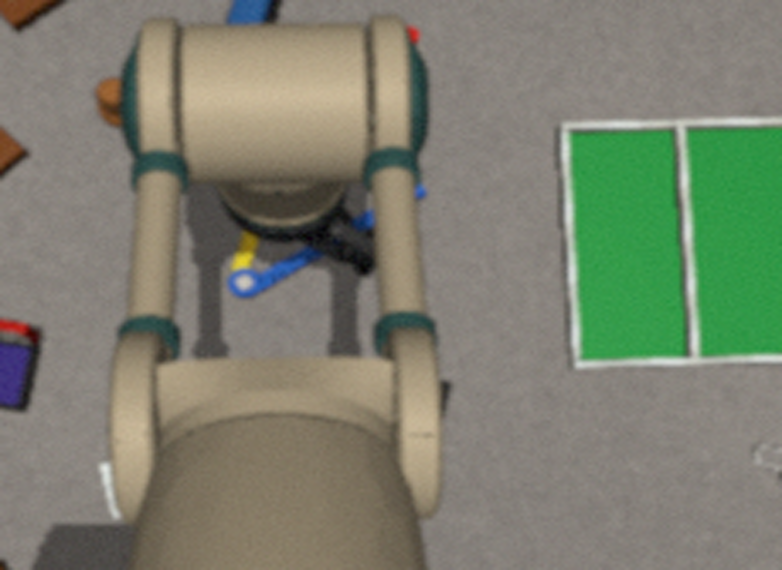

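The side view shows the fingers straddling both legs: left finger tip at (237,250) outside yellow, right one at (372,225) beyond blue. I'll descend and squeeze gently.

Emit:
{"method": "carry_out", "body": {
  "deltas": [0.4,0,0,0,0,0,1,0.42,0,0,0,0,0,1,0,0,0,0,0,0,1,0,0,0,0,0,0,1],
  "newtons": 25
}}

```text
clock: 4.95
position: [0.5706, 0.078, 0.004]
ee_rot: [-0.222, 0.672, -0.221, -0.67]
contact_force: [-0.0, -0.4, 0.0]
width: 0.0856
```

```bash
python3 -c "
from h import *
show();plan((.5688,.0779,.003),53.5)
c=get('side'); cv2.imwrite('pics/side2.png',cv2.resize(c.c[150:250,200:320,::-1],None,fx=6,fy=6,interpolation=cv2.INTER_CUBIC))"
```

```text
t 4.95 p [0.5706 0.078  0.004 ] x [ 0.003 -0.    -1.   ] jawyaw -126.54 F [-0.  -0.4  0. ] w 0.0856 q [ 0.02  0.46  1.79 -0.    0.89  2.22]
shift units(now axes) [0.02 0.02 0.02] turn units [-0.01 -0.03  0.02] dyaw 0.04 shift units(after turn) [0.02 0.02 0.02]
```

View pics/side2.png

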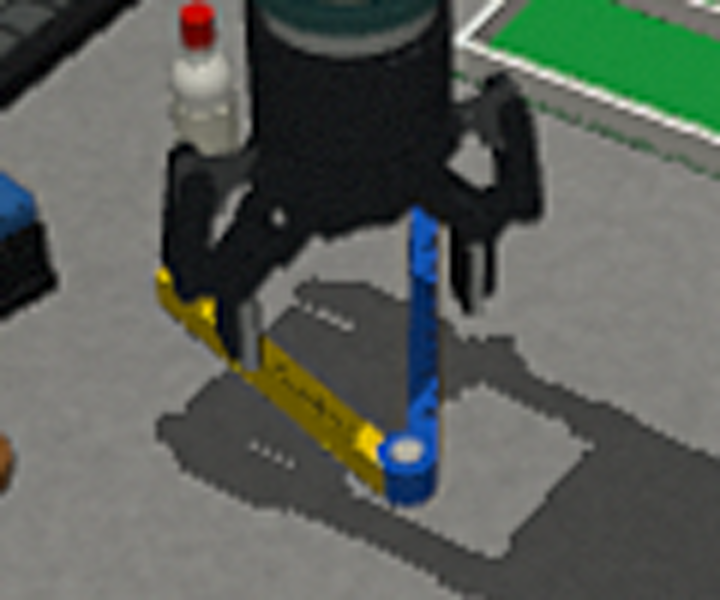

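Emit:
{"method": "carry_out", "body": {
  "deltas": [0,0,0,0,0,0,0.6,0,0,0,0,0,0,0.3,0,0,0,0,0,0,0,0,0,0,0,0,0,-0.2,0,0,0,0,0,0,-0.4,0,0,0,0,0,0,-0.6,0,0,0,0,0,0,-0.8,0,0,0,0,0,0,-1,0,0,0,0,0,0,-1,0,0,0,0,0,0,-1],
  "newtons": 25
}}

```text
clock: 6.25
position: [0.5693, 0.078, 0.0025]
ee_rot: [-0.222, 0.671, -0.222, -0.671]
contact_force: [0.4, -0.4, -0.1]
width: 0.0
```

```bash
python3 -c "
from h import *
show()
c=get('side'); cv2.imwrite('pics/side3.png',cv2.resize(c.c[150:250,200:320,::-1],None,fx=6,fy=6,interpolation=cv2.INTER_CUBIC))"
```

```text
t 6.25 p [0.5693 0.078  0.0025] x [ 0. -0. -1.] jawyaw -126.54 F [ 0.4 -0.4 -0.1] w 0.0 q [ 0.02  0.46  1.79 -0.    0.89  2.22]
```

View pics/side3.png

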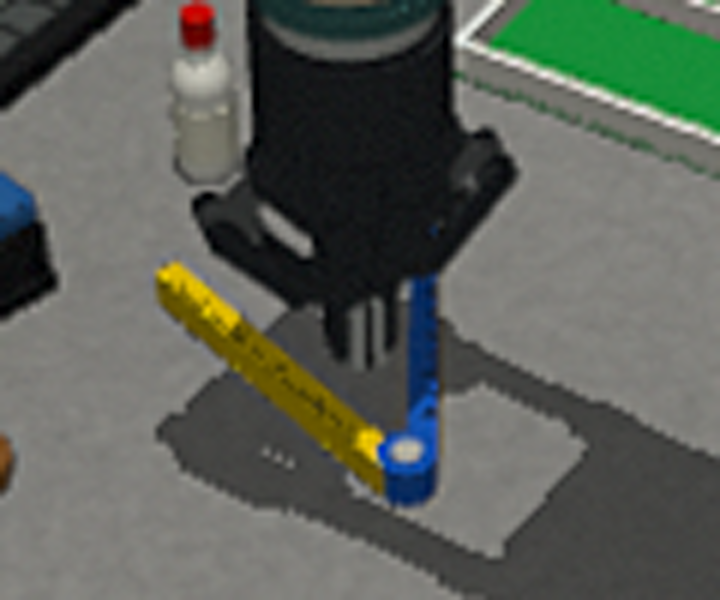

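The fingers slid over the legs without moving them: the shut fingers at (360,340) now stand between the legs, and both legs are where they were. I need the height of the tips when the gripper is open.

```bash
python3 -c "
from h import *
s=load('side0.npz')
b=np.radians(-36.5);J=np.array([-np.sin(b),np.cos(b),0]);
for z in(.005,.01,.015,.02,.025):
    print(z,((s.proj(np.array([.5706,.078,z])+J*.0425)-[200,150])*6).round(),((s.proj(np.array([.5706,.078,z])+J*.057)-[200,150])*6).round(),((s.proj(np.array([.5706,.078,z])-J*.0425)-[200,150])*6).round(),((s.proj(np.array([.5693,.078,z]))-[200,150])*6).round())
h=np.array([.527,.1088,0]);
for d in (40,52,63,150): 
  y=np.radians(-16);D=np.array([np.cos(y),np.sin(y),0]);N=np.array([-D[1],D[0],0]);print(d,((s.proj(h+D*d/1000+N*.012+[0,0,.018])-[200,150])*6).round(),((s.proj(h+D*d/1000+N*.012)-[200,150])*6).round())
"
```

```text
0.005 [[257. 408.]] [[222. 417.]] [[455. 357.]] [[360. 383.]]
0.01 [[256. 399.]] [[222. 408.]] [[455. 348.]] [[359. 375.]]
0.015 [[256. 390.]] [[221. 399.]] [[455. 340.]] [[359. 366.]]
0.02 [[255. 381.]] [[220. 390.]] [[455. 331.]] [[359. 357.]]
0.025 [[255. 372.]] [[219. 381.]] [[455. 322.]] [[359. 348.]]
40 [[315. 407.]] [[317. 439.]]
52 [[296. 391.]] [[298. 423.]]
63 [[279. 376.]] [[281. 408.]]
150 [[151. 265.]] [[154. 297.]]
```

```bash
python3 - <<'E'
from h import *
c=get('side'); np.savez('side3.npz',color=c.c,z_map=c.z,mtx=c.K,origin=c.o,orientation=R.from_matrix(c.R).as_quat()[[3,0,1,2]])
C=c.cloud()
for v in range(198,216,1):
    print(v,[tuple((C[v,u]*1000).round().astype(int)) for u in (254,257,260,263,266)])
cv2.imwrite('pics/side3b.png',cv2.resize(c.c[185:225,235:290,::-1],None,fx=14,fy=14,interpolation=cv2.INTER_NEAREST))
E
```

```text
198 [(np.int64(572), np.int64(96), np.int64(70)), (np.int64(564), np.int64(95), np.int64(73)), (np.int64(561), np.int64(87), np.int64(69)), (np.int64(557), np.int64(81), np.int64(66)), (np.int64(550), np.int64(78), np.int64(67))]
199 [(np.int64(572), np.int64(96), np.int64(67)), (np.int64(565), np.int64(93), np.int64(68)), (np.int64(560), np.int64(89), np.int64(68)), (np.int64(556), np.int64(82), np.int64(64)), (np.int64(551), np.int64(78), np.int64(64))]
200 [(np.int64(572), np.int64(97), np.int64(64)), (np.int64(564), np.int64(96), np.int64(68)), (np.int64(562), np.int64(86), np.int64(61)), (np.int64(556), np.int64(82), np.int64(61)), (np.int64(589), np.int64(22), np.int64(-2))]
201 [(np.int64(578), np.int64(89), np.int64(52)), (np.int64(564), np.int64(95), np.int64(64)), (np.int64(560), np.int64(89), np.int64(61)), (np.int64(556), np.int64(82), np.int64(58)), (np.int64(587), np.int64(27), np.int64(-1))]
202 [(np.int64(576), np.int64(90), np.int64(51)), (np.int64(567), np.int64(92), np.int64(57)), (np.int64(559), np.int64(90), np.int64(60)), (np.int64(556), np.int64(83), np.int64(5
[... 2326 characters left out ...]
, np.int64(2))]
213 [(np.int64(586), np.int64(80), np.int64(0)), (np.int64(581), np.int64(74), np.int64(-1)), (np.int64(575), np.int64(70), np.int64(-2)), (np.int64(569), np.int64(66), np.int64(-1)), (np.int64(562), np.int64(63), np.int64(-1))]
214 [(np.int64(584), np.int64(83), np.int64(1)), (np.int64(580), np.int64(76), np.int64(-3)), (np.int64(572), np.int64(75), np.int64(1)), (np.int64(567), np.int64(68), np.int64(-2)), (np.int64(561), np.int64(64), np.int64(-2))]
215 [(np.int64(571), np.int64(99), np.int64(18)), (np.int64(576), np.int64(81), np.int64(-1)), (np.int64(571), np.int64(75), np.int64(-2)), (np.int64(564), np.int64(73), np.int64(0)), (np.int64(558), np.int64(69), np.int64(0))]
```

View pics/side3b.png

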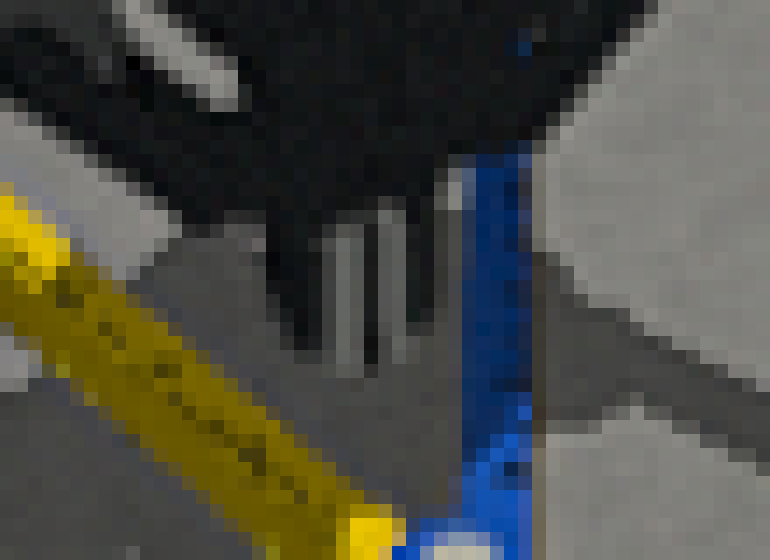

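The depth at the shut tips (crop px (360,370)) reads about 22–25 mm above the desk, while the reported z is 2.5 mm. So the tips sit about 20 mm above the reported TCP and cleared the 18 mm legs. I'll raise, open partly, move nearer the hinge and check the tip heights again.

Emit:
{"method": "carry_out", "body": {
  "deltas": [-0.5,0,0,0,0,0,-1,0,0,0,0,0,0,0.65,0,0,0,0,0,0,0.65,0,0,0,0,0,0,0.65,0,0,0,0,0,0,0.65]
}}

```text
clock: 6.98
position: [0.5687, 0.078, 0.0317]
ee_rot: [0.222, -0.671, 0.222, 0.672]
contact_force: [-0.2, 0.8, 0.3]
width: 0.0702
```

```bash
python3 - <<'E'
from h import *
show();plan((.5592,.085,.032),53.5)
c=get('side')
cv2.imwrite('pics/side4.png',cv2.resize(c.c[160:240,215:305,::-1],None,fx=8,fy=7,interpolation=cv2.INTER_NEAREST))
s,p,M=st(); b=M[:,2]; b=b if b[0]>0 else -b; J=M[:,1]; J=J if J[1]>0 else -J
for z in(.03,.04,.05,.06):
  o=np.r_[p[:2],z]-b*.011
  print(z,[((c.proj(o+J*k*s["width"]/2)-[215,160])*[8,7]).round().tolist() for k in(1,-1)])
E
```

```text
t 6.97 p [0.5687 0.078  0.0317] x [-0.001 -0.    -1.   ] jawyaw -126.54 F [-0.2  0.8  0.3] w 0.0702 q [ 0.02  0.43  1.76 -0.    0.96  2.22]
shift units(now axes) [-0.   0.   0.2] turn units [-0.01  0.02 -0.01] dyaw 0.04 shift units(after turn) [-0.   0.   0.2]
0.03 [[[258.0, 372.0]], [[481.0, 322.0]]]
0.04 [[[257.0, 350.0]], [[481.0, 301.0]]]
0.05 [[[255.0, 329.0]], [[481.0, 280.0]]]
0.06 [[[254.0, 307.0]], [[481.0, 258.0]]]
```

View pics/side4.png

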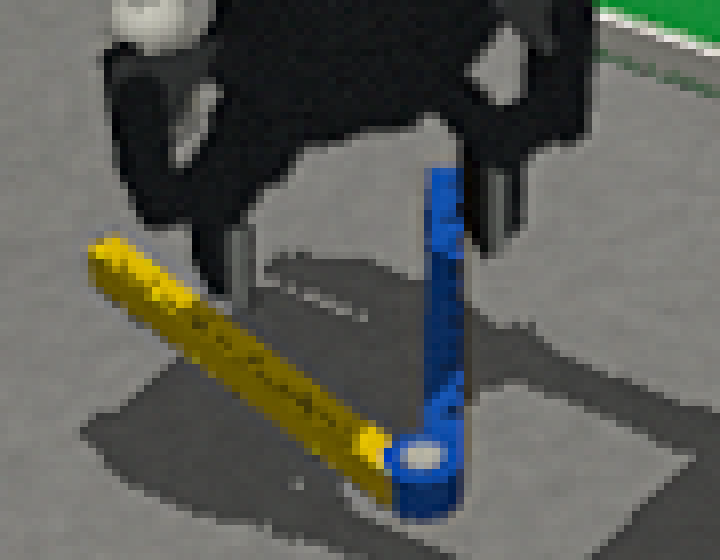

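Tips at (243,305) and (490,255) in the crop put them at z≈60 mm while the report says 32 mm. So tip height = reported + about 20 mm + swing-back, and the horizontal position agrees. I'll move 12 mm toward the hinge and go down in checked steps.

Emit:
{"method": "carry_out", "body": {
  "deltas": [0,0,0.2,0,0,0,0.8,0.35,0,0,0,0,0,0.8,0.35,0,0,0,0,0,0.8,0,0,0,0,0,0,0.8,0,0,0,0,0,0,0.8]
}}

```text
clock: 7.65
position: [0.5598, 0.0855, -0.009]
ee_rot: [-0.222, 0.672, -0.222, -0.671]
contact_force: [-0.0, 0.7, -0.2]
width: 0.0768
```

```bash
python3 - <<'E'
from h import *
show();plan((.5592,.085,-.017),53.5)
c=get('side')
cv2.imwrite('pics/side5.png',cv2.resize(c.c[160:240,215:305,::-1],None,fx=8,fy=7,interpolation=cv2.INTER_NEAREST))
E
```

```text
t 7.65 p [ 0.5598  0.0855 -0.009 ] x [ 0.001 -0.    -1.   ] jawyaw -126.53 F [-0.   0.7 -0.2] w 0.0768 q [ 0.03  0.47  1.82 -0.    0.85  2.24]
shift units(now axes) [0.13 0.01 0.  ] turn units [-0.01 -0.01  0.  ] dyaw 0.03 shift units(after turn) [0.13 0.01 0.  ]
```

View pics/side5.png

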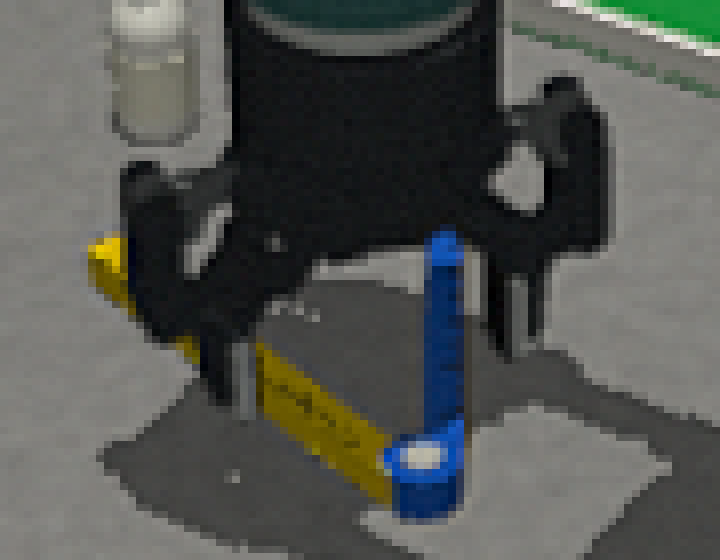

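The left tip at (243,415) now covers yellow's outer face, and the right one at (520,350) is beyond blue. I'll go 8 mm lower and close.

Emit:
{"method": "carry_out", "body": {
  "deltas": [0.12,0,0,0,0,0,0.8,0,0,0,0,0,0,0.8,0,0,0,0,0,0,0.6,0,0,0,0,0,0,0.4,0,0,0,0,0,0,0.2,0,0,0,0,0,0,0],
  "newtons": 25
}}

```text
clock: 8.45
position: [0.5597, 0.0851, -0.0166]
ee_rot: [-0.222, 0.672, -0.222, -0.671]
contact_force: [-0.9, -0.9, 0.5]
width: 0.0427
```

```bash
python3 - <<'E'
from h import *
show()
c=get('side')
cv2.imwrite('pics/side6.png',cv2.resize(c.c[160:240,215:305,::-1],None,fx=8,fy=7,interpolation=cv2.INTER_NEAREST))
E
```

```text
t 8.45 p [ 0.5597  0.0851 -0.0166] x [ 0. -0. -1.] jawyaw -126.54 F [-0.9 -0.9  0.5] w 0.0427 q [ 0.03  0.48  1.83 -0.    0.84  2.24]
```

View pics/side6.png

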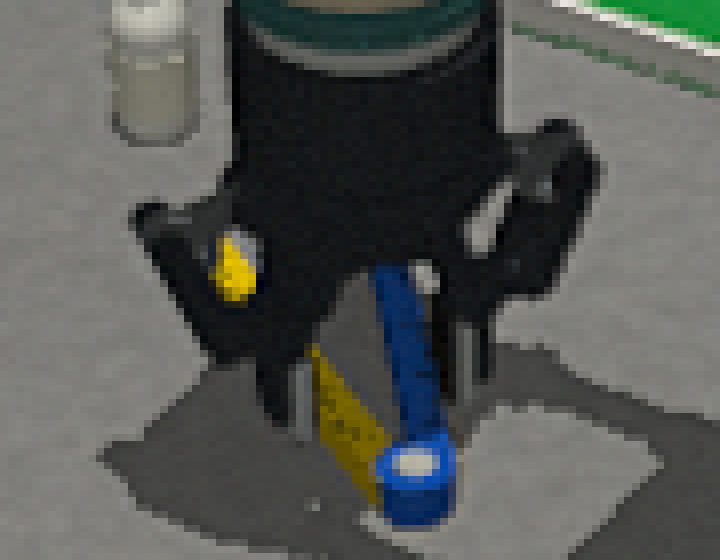

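The legs are swinging together. The yellow one follows the finger at (310,380), and the tips are about 1 cm or less above the desk. I'll finish closing.

Emit:
{"method": "carry_out", "body": {
  "deltas": [0,0,0,0,0,0,-0.1,0,0,0,0,0,0,-0.2,0,0,0,0,0,0,-0.3,0,0,0,0,0,0,-0.4,0,0,0,0,0,0,-0.6,0,0,0,0,0,0,-0.6,0,0,0,0,0,0,-0.6],
  "newtons": 40
}}

```text
clock: 9.38
position: [0.56, 0.0853, -0.0164]
ee_rot: [-0.222, 0.672, -0.222, -0.671]
contact_force: [0.1, 1.0, 3.8]
width: 0.0224
```

```bash
python3 - <<'E'
from h import *
show()
c=get('side')
cv2.imwrite('pics/side7.png',cv2.resize(c.c[160:240,215:305,::-1],None,fx=8,fy=7,interpolation=cv2.INTER_NEAREST))
E
```

```text
t 9.38 p [ 0.56    0.0853 -0.0164] x [ 0.001  0.    -1.   ] jawyaw -126.54 F [0.1 1.  3.8] w 0.0224 q [0.03 0.48 1.83 0.   0.84 2.24]
```

View pics/side7.png

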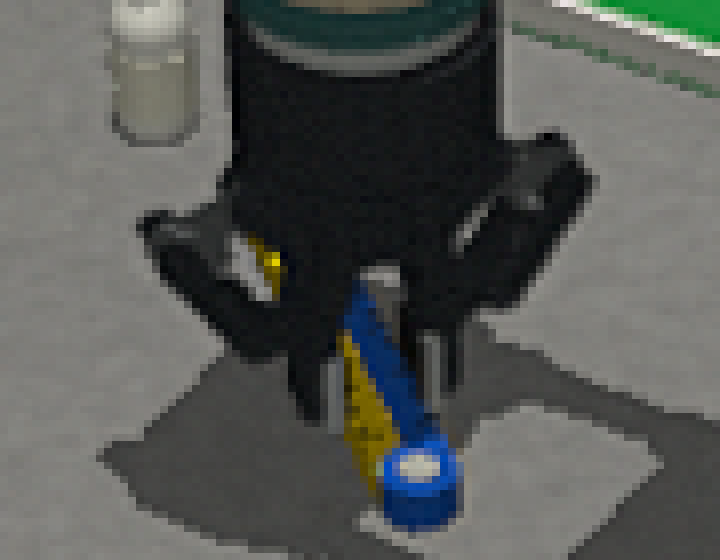

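Fully closed on about 22–24 mm, with blue and yellow side by side at (375,370). I'll lift and check.

Emit:
{"method": "carry_out", "body": {
  "deltas": [-0.1,0,0,0,0,0,-0.8,-0.4,0,0,0,0,0,-0.8,-0.5,0,0,0,0,0,-0.8,-0.5,0,0,0,0,0,-0.8,0,0,0,0,0,0,-0.8],
  "newtons": 40
}}

```text
clock: 10.05
position: [0.5611, 0.0852, 0.0752]
ee_rot: [-0.222, 0.673, -0.221, -0.67]
contact_force: [-0.8, 1.0, -1.1]
width: 0.0226
```

```bash
python3 - <<'E'
from h import *
show();plan((.5,-.168,.075),91.5)
c=get('side')
cv2.imwrite('pics/side8.png',cv2.resize(c.c[130:240,190:330,::-1],None,fx=5.7,fy=5.4,interpolation=cv2.INTER_NEAREST))
E
```

```text
t 10.05 p [0.5611 0.0852 0.0752] x [ 0.004 -0.    -1.   ] jawyaw -126.53 F [-0.8  1.  -1.1] w 0.0226 q [ 0.03  0.37  1.73 -0.    1.04  2.24]
shift units(now axes) [-0.    4.   -1.69] turn units [-9.51 -0.06  0.02] dyaw 38.03 shift units(after turn) [0.   4.19 1.13]
```

View pics/side8.png

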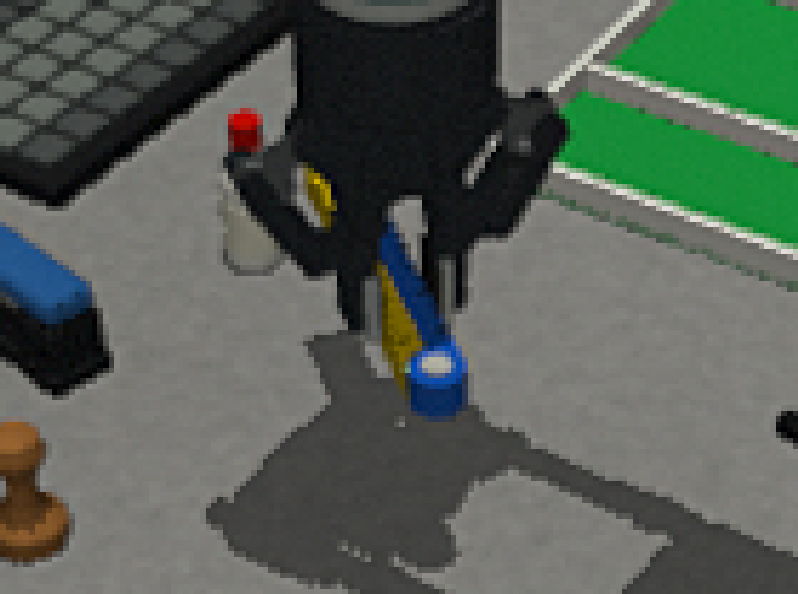

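The ruler is lifted, shut, between the pads, with the hinge cap at (437,363). I'll work out where the hinge sits relative to the TCP.

```bash
python3 - <<'E'
from h import *
s=load('side0.npz'); u=np.array([437/5.7+190,363/5.4+130]); S,p,M=st()
for h in(.108,.111):
    P=s.plane(u,h)[0]; d=P-p; print(P.round(4),"in tool", (M.T@d*1000).round(1), "dist",np.hypot(*d[:2])*1000)
E
```

```text
[0.5252 0.1115 0.108 ] in tool [-34.4  -0.7  43.4] dist 43.415551371374804
[0.5233 0.1142 0.111 ] in tool [-37.4  -1.7  46.5] dist 46.546944448760364
```

```bash
python3 -c "
from h import *
plan((.5335,-.1695,.095),91.5)"
```

```text
shift units(now axes) [-0.36  3.67 -2.18] turn units [-9.51 -0.01  0.  ] dyaw 38.04 shift units(after turn) [-0.36  4.23  0.55]
```

Emit:
{"method": "carry_out", "body": {
  "deltas": [-0.36,0,0,0,0,0,-0.8,0,0.3,-0.18,0,0,0,-0.8,0,0.5,-0.3,0,0,0,-0.8,0,0.6,-0.35,0,0,0,-0.8,0,0.6,-0.35,0,0,0,-0.8,0,0.6,-0.35,0,0,0,-0.8,0,0.6,-0.35,0,0,0,-0.8,0,0.47,-0.3,0,0,0,-0.8,0,0,0,-1,0,0,-0.8,0,0,0,-1,0,0,-0.8]
}}

```text
clock: 11.35
position: [0.5314, -0.171, 0.0927]
ee_rot: [0.174, -0.684, 0.174, 0.687]
contact_force: [-0.6, 0.0, -1.1]
width: 0.0227
```

Emit:
{"method": "carry_out", "body": {
  "deltas": [0,0,0,-1,0,0,-0.8,0,0,0,-1,0,0,-0.8,0,0,0,-1,0,0,-0.8,0,0,0,-1,0,0,-0.8,0,0,0,-1,0,0,-0.8,0,0,0,-1,0,0,-0.8,0,0,0,-1,0,0,-0.8,0,0,0,-0.5,0,0,-0.8,0,0,0,0,0,0,-0.8]
}}

```text
clock: 12.48
position: [0.5327, -0.1699, 0.0939]
ee_rot: [-0.008, -0.706, -0.009, 0.708]
contact_force: [1.0, 1.0, -0.7]
width: 0.0225
```

```bash
python3 - <<'E'
from h import *
show();plan((.5335,-.1695,.03),91.5)
for n in('top','side'):
    c=get(n)
    y0,y1,x0,x1=(110,250,220,440) if n=='side' else (130,260,290,450)
    cv2.imwrite(f'pics/{n}9.png',cv2.resize(c.c[y0:y1,x0:x1,::-1],None,fx=3.6,fy=3.6,interpolation=cv2.INTER_CUBIC))
E
```

```text
t 12.47 p [ 0.5327 -0.1699  0.0939] x [-0.002  0.    -1.   ] jawyaw -88.6 F [ 1.   1.  -0.7] w 0.0225 q [-0.43  0.34  1.72 -0.    1.08  1.11]
shift units(now axes) [ 1.06 -0.01 -0.02] turn units [-0.02  0.03  0.01] dyaw 0.1 shift units(after turn) [ 1.06 -0.01 -0.01]
```

View pics/side9.png

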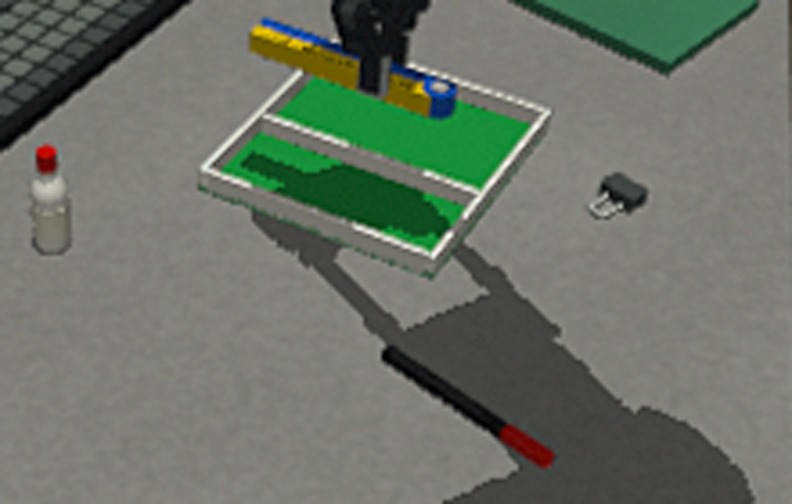

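View pics/top9.png

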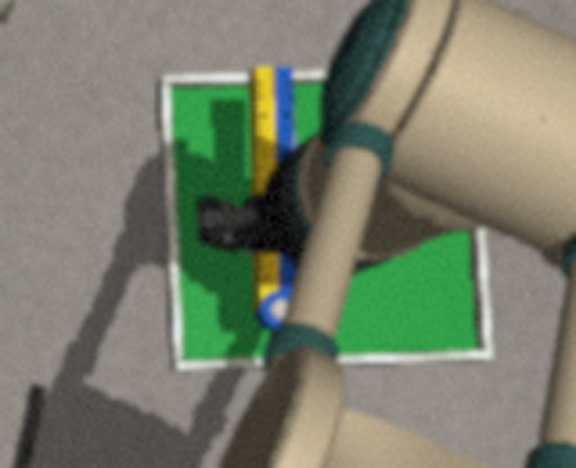

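```bash
python3 - <<'E'
from h import *
t=load('top0.npz');s=load('side0.npz')
f=lambda x,y:(x/3.6+290,y/3.6+130)
print("hinge",t.plane(f(277,310),.129),"far",t.plane(f(274,68),.128), "side hinge",s.plane((439/3.6+220,87/3.6+110),.129))
E
```

```text
hinge [[ 0.48665629 -0.16886884  0.129     ]] far [[ 0.63561903 -0.17116454  0.128     ]] side hinge [[ 0.4860392  -0.16772061  0.129     ]]
```

The rays put the hinge at (0.4865, -0.1685), the far end at x≈0.636, and the centreline inside the bay (0.4635–0.6535, y -0.169±0.04). I'll lower it in and open only slightly, since the bay is narrow.

Emit:
{"method": "carry_out", "body": {
  "deltas": [0.5,0,0,0,0,0,-0.8,0.5,0,0,0,0,0,-0.8,0.4,0,0,0,0,0,-0.8,0.2,0,0,0,0,0,-0.8,0.1,0,0,0,0,0,-0.8,0.04,0,0,0,0,0,-0.8,0,0,0,0,0,0,-0.8]
}}

```text
clock: 13.45
position: [0.5341, -0.1698, -0.0089]
ee_rot: [0.009, 0.707, 0.009, -0.707]
contact_force: [-0.2, 0.8, -1.8]
width: 0.0228
```

```bash
python3 - <<'E'
from h import *
show()
c=get('side')
cv2.imwrite('pics/side10.png',cv2.resize(c.c[110:200,260:390,::-1],None,fx=6,fy=6,interpolation=cv2.INTER_CUBIC))
E
```

```text
t 13.45 p [ 0.5341 -0.1698 -0.0089] x [ 0.001 -0.001 -1.   ] jawyaw -88.54 F [-0.2  0.8 -1.8] w 0.0228 q [-0.43  0.46  1.83 -0.    0.84  1.11]
```

View pics/side10.png

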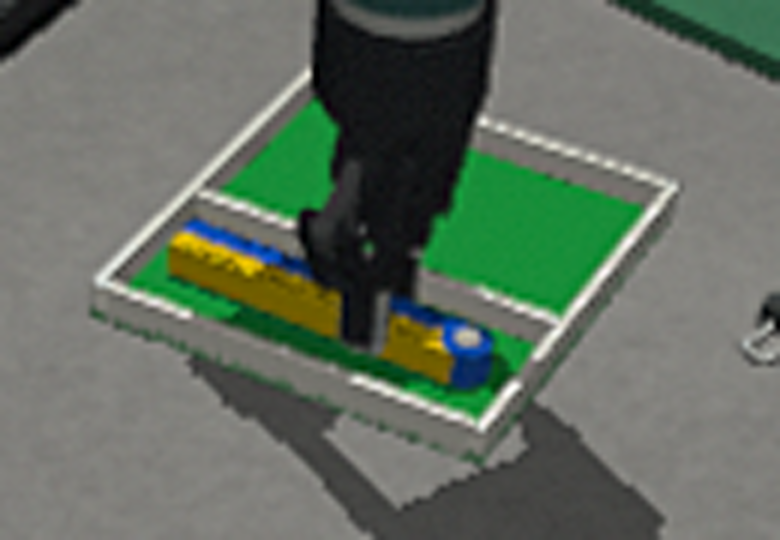

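The ruler is inside the narrow bay from (170,245) to the hinge at (470,345), about 3 mm above the floor. I'll set it down, open slightly and lift straight up.

Emit:
{"method": "carry_out", "body": {
  "deltas": [0.05,0,0,0,0,0,-0.8,0,0,0,0,0,0,-0.8]
}}

```text
clock: 13.75
position: [0.5338, -0.1697, -0.0123]
ee_rot: [0.009, 0.707, 0.009, -0.707]
contact_force: [0.4, -0.3, -0.9]
width: 0.0228
```

Emit:
{"method": "carry_out", "body": {
  "deltas": [0,0,0,0,0,0,-0.35,0,0,0,0,0,0,-0.2,0,0,0,0,0,0,-0.2,-0.15,0,0,0,0,0,-0.2,-0.3,0,0,0,0,0,-0.2,-0.5,0,0,0,0,0,-0.2,-0.7,0,0,0,0,0,-0.2,-0.7,0,0,0,0,0,-0.6,0,0,0,0,0,0,-1]
}}

```text
clock: 14.88
position: [0.5363, -0.1707, 0.1329]
ee_rot: [0.01, 0.71, 0.008, -0.704]
contact_force: [0.8, -0.1, 0.2]
width: 0.0009
```

```bash
python3 - <<'E'
from h import *
show()
for n in('top','side'):
    c=get(n)
    y0,y1,x0,x1=(110,210,250,390) if n=='side' else (130,260,290,450)
    cv2.imwrite(f'pics/{n}11.png',cv2.resize(c.c[y0:y1,x0:x1,::-1],None,fx=4.5,fy=4.5,interpolation=cv2.INTER_CUBIC))
E
```

```text
t 14.88 p [ 0.5363 -0.1707  0.1329] x [ 0.008 -0.004 -1.   ] jawyaw -88.54 F [ 0.8 -0.1  0.2] w 0.0009 q [-0.43  0.31  1.66 -0.    1.16  1.11]
```

View pics/side11.png

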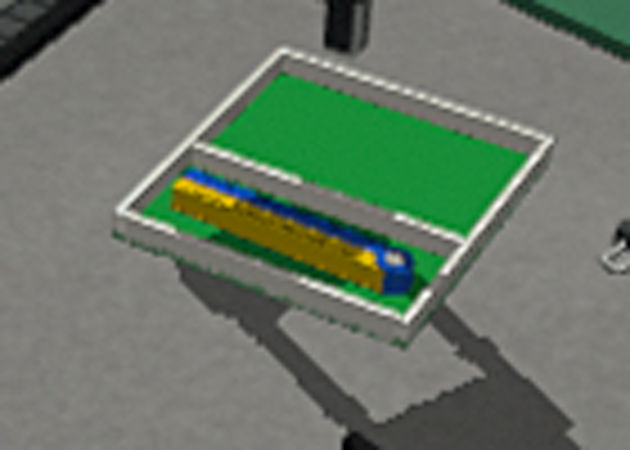

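View pics/top11.png

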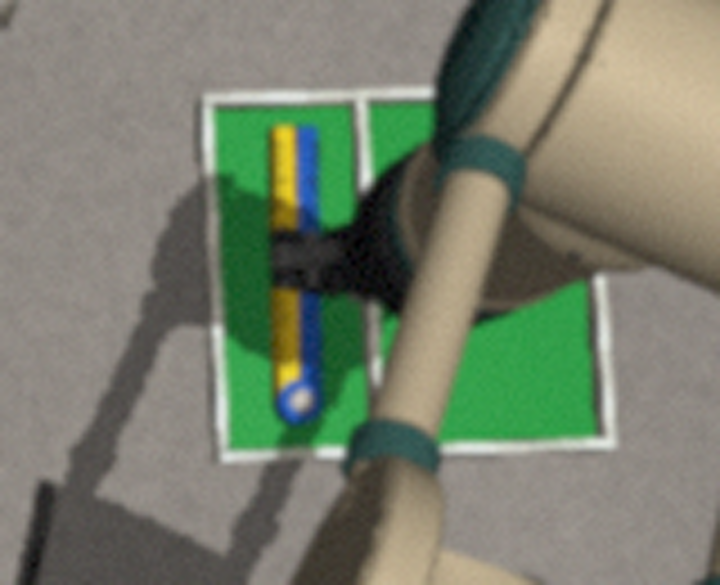

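The ruler lies flat and fully shut in the narrow bay (side view (175–410, 180–290); top view hinge at (300,400), legs touching). The wrist is clear. Next is the lid: I'll go behind it with the fingers shut.

```bash
python3 -c "
from h import *
plan((.5282,.2937,.13),-10.3)"
```

```text
shift units(now axes) [-0.02 -7.72 -0.11] turn units [-1.956e+01 -0.000e+00 -1.000e-02] dyaw 78.24 shift units(after turn) [-0.02 -1.47 -7.58]
```

Emit:
{"method": "carry_out", "body": {
  "deltas": [0,-0.4,0,0,0,0,-1,0,-0.9,0,0,0,0,-1,0,-1,0,0,0,0,-1,0,-1,0,0,0,0,-1,0,-1,0,0,0,0,-1,0,-1,0,0,0,0,-1,0,-1,-0.1,0,0,0,-1,0,-0.9,0,0,0,0,-1,0,-0.5,0,0,0,0,-1,0,0,0,-1,0,0,-1]
}}

```text
clock: 16.23
position: [0.5263, 0.2946, 0.1263]
ee_rot: [-0.036, -0.705, -0.035, 0.707]
contact_force: [-0.7, -0.5, 0.3]
width: 0.0
```

Emit:
{"method": "carry_out", "body": {
  "deltas": [0,0,0,-1,0,0,-1,0,0,0,-1,0,0,-1,0,0,0,-1,0,0,-1,0,0,0,-1,0,0,-1,0,0,0,-1,0,0,-1,0,0,0,-1,0,0,-1,0,0,0,-1,0,0,-1,0,0,0,-1,0,0,-1,0,0,0,-1,0,0,-1,0,0,0,-1,0,0,-1]
}}

```text
clock: 17.48
position: [0.5266, 0.2919, 0.1264]
ee_rot: [-0.274, -0.65, -0.274, 0.653]
contact_force: [0.4, 0.2, -0.6]
width: 0.0001
```

Emit:
{"method": "carry_out", "body": {
  "deltas": [0,0,0,-1,0,0,-1,0,0,0,-1,0,0,-1,0,0,0,-1,0,0,-1,0,0,0,-1,0,0,-1,0,0,0,-1,0,0,-1,0,0,0,-1,0,0,-1,0,0,0,-1,0,0,-1,0,0,0,-1,0,0,-1,0,0,0,-0.6,0,0,-1,0,0,0,0,0,0,-1]
}}

```text
clock: 18.73
position: [0.5268, 0.2919, 0.1268]
ee_rot: [-0.453, -0.541, -0.454, 0.544]
contact_force: [-0.7, 0.4, 0.3]
width: 0.0001
```

```bash
python3 - <<'E'
from h import *
show();plan((.5282,.2937,.025),-10.3)
c=get('side')
cv2.imwrite('pics/side12.png',cv2.resize(c.c[150:350,180:360,::-1],None,fx=3.6,fy=3,interpolation=cv2.INTER_CUBIC))
E
```

```text
t 18.73 p [0.5268 0.2919 0.1268] x [-0.003 -0.001 -1.   ] jawyaw -10.17 F [-0.7  0.4  0.3] w 0.0001 q [ 0.39  0.37  1.57 -0.    1.2   0.57]
shift units(now axes) [ 1.7   0.02 -0.04] turn units [0.03 0.03 0.04] dyaw -0.13 shift units(after turn) [ 1.7   0.02 -0.03]
```

View pics/side12.png

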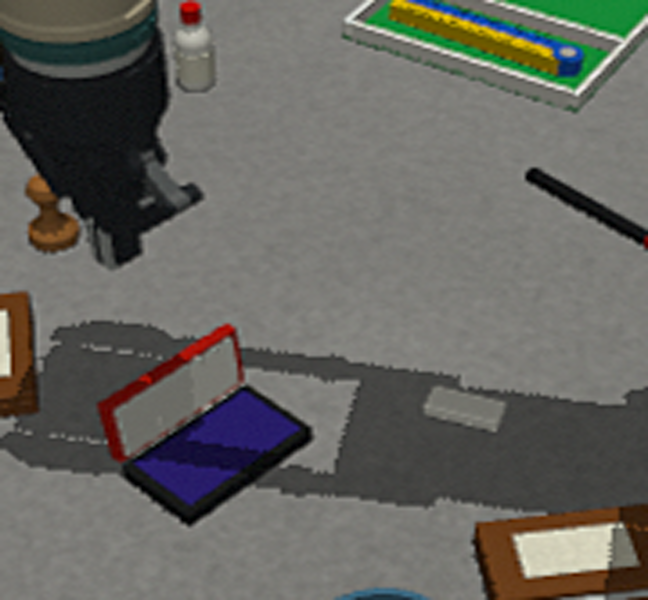

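The shut fingers at (120,250) are above and behind the lid, whose top edge runs (105,405)–(235,335). I'll go down and push along -y of the tool.

Emit:
{"method": "carry_out", "body": {
  "deltas": [0.5,0.05,0,0,0,0,-1,0.6,0,0,0,0,0,-1,0.5,0,0,0,0,0,-1,0.1,0,0,0,0,0,-1,0,0,0,0,0,0,-1]
}}

```text
clock: 19.4
position: [0.5309, 0.2919, 0.0264]
ee_rot: [-0.454, -0.542, -0.454, 0.542]
contact_force: [-1.3, -0.3, 0.1]
width: -0.0001
```

```bash
python3 - <<'E'
from h import *
show()
c=get('side')
cv2.imwrite('pics/side13.png',cv2.resize(c.c[200:340,180:320,::-1],None,fx=4.3,fy=4.3,interpolation=cv2.INTER_CUBIC))
E
```

```text
t 19.4 p [0.5309 0.2919 0.0264] x [-0. -0. -1.] jawyaw -10.16 F [-1.3 -0.3  0.1] w -0.0001 q [ 0.39  0.47  1.69 -0.    0.98  0.57]
```

View pics/side13.png

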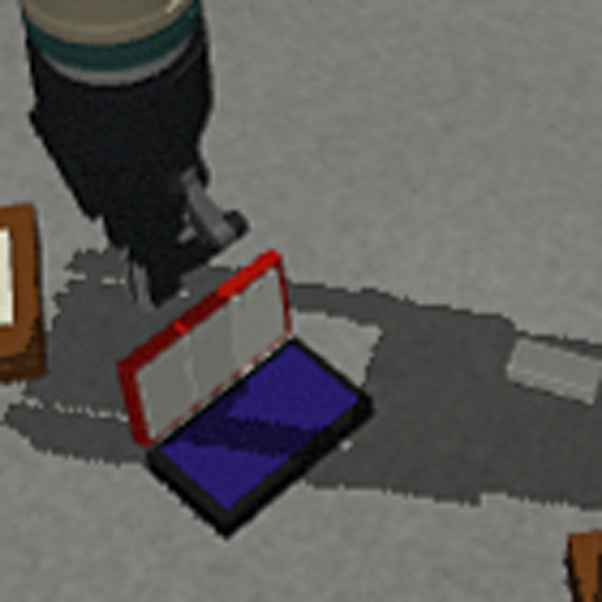

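Emit:
{"method": "carry_out", "body": {
  "deltas": [0,-0.15,0,0,0,0,-1,0,-0.15,0,0,0,0,-1,0,-0.15,0,0,0,0,-1,0,-0.15,0,0,0,0,-1,0,-0.1,0,0,0,0,-1,0,-0.1,0,0,0,0,-1,0,-0.1,0,0,0,0,-1,0,-0.1,0,0,0,0,-1,0,0,0,0,0,0,-1]
}}

```text
clock: 20.58
position: [0.4712, 0.3024, 0.0264]
ee_rot: [-0.454, -0.542, -0.454, 0.542]
contact_force: [0.9, -0.3, -0.8]
width: -0.0005
```

```bash
python3 - <<'E'
from h import *
show()
c=get('side')
cv2.imwrite('pics/side14.png',cv2.resize(c.c[200:340,180:320,::-1],None,fx=4.3,fy=4.3,interpolation=cv2.INTER_CUBIC))
E
```

```text
t 20.57 p [0.4712 0.3024 0.0264] x [-0. -0. -1.] jawyaw -10.12 F [ 0.9 -0.3 -0.8] w -0.0005 q [ 0.45  0.42  1.8  -0.    0.93  0.62]
```

View pics/side14.png

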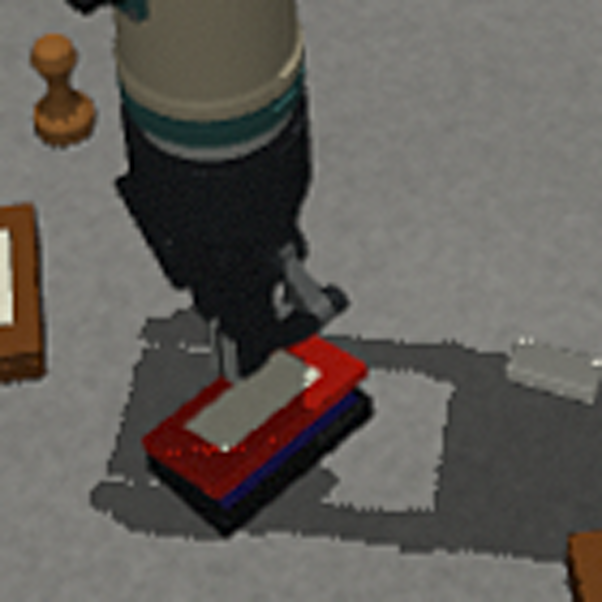

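The lid is almost down, with a blue gap still at (290,450). It's either still falling or resting on the fingers, so I'll lift off and see.

Emit:
{"method": "carry_out", "body": {
  "deltas": [-0.2,0,0,0,0,0,-1,-0.5,0,0,0,0,0,-1,-0.5,0,0,0,0,0,0.5,0,0,0,0,0,0,1,0,0,0,0,0,0,1]
}}

```text
clock: 21.25
position: [0.4716, 0.3022, 0.0985]
ee_rot: [-0.454, -0.542, -0.454, 0.542]
contact_force: [-0.6, -1.2, 0.3]
width: 0.0544
```

```bash
python3 - <<'E'
from h import *
show()
for n in('side','top'):
    c=get(n)
    y0,y1,x0,x1=(200,340,180,320) if n=='side' else (190,270,110,220)
    np.savez(n+'15.npz',color=c.c,z_map=c.z,mtx=c.K,origin=c.o,orientation=R.from_matrix(c.R).as_quat()[[3,0,1,2]])
    cv2.imwrite(f'pics/{n}15.png',cv2.resize(c.c[y0:y1,x0:x1,::-1],None,fx=4.2,fy=4.2,interpolation=cv2.INTER_CUBIC))
E
```

```text
t 21.25 p [0.4716 0.3022 0.0985] x [-0. -0. -1.] jawyaw -10.15 F [-0.6 -1.2  0.3] w 0.0544 q [ 0.45  0.34  1.71 -0.    1.09  0.62]
```

View pics/side15.png

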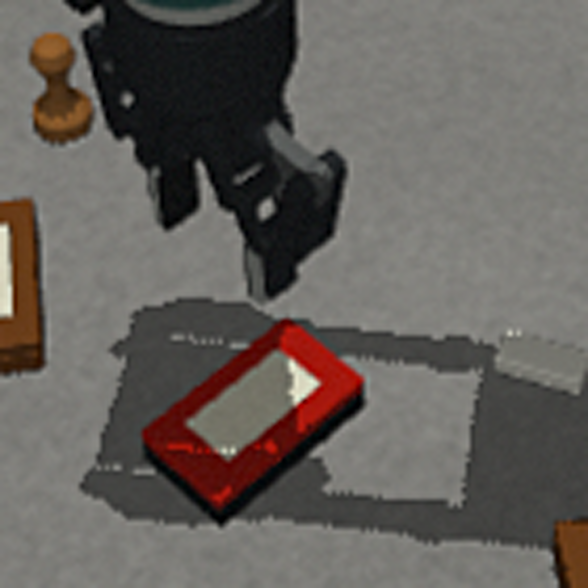

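View pics/top15.png

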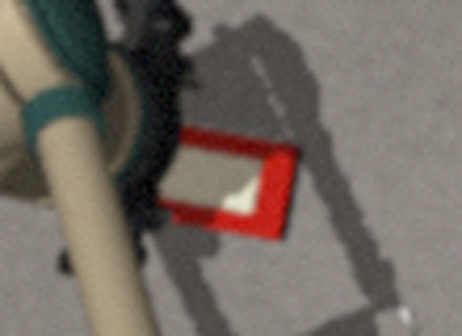

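The lid is shut flat (side view: red top at (145–365, 320–515), no blue showing). I'll measure the pad's present pose.

```bash
python3 - <<'E'
from h import *
s=load('side15.npz')
f=lambda x,y:(x/4.2+180,y/4.2+200)
print("label",s.plane([f(188,425),f(283,350),f(320,383),f(225,455)],.024).round(4),s.plane([f(188,425),f(283,350),f(320,383),f(225,455)],.024).mean(0))
Q=s.plane([f(143,435),f(287,320),f(364,372),f(220,508)],.024);print("corners",Q.round(4),Q.mean(0))
m=s.mask((0,150,100),(8,255,255),(205,265,275,330))|s.mask((172,150,100),(179,255,255),(205,265,275,330))|s.mask((0,0,100),(60,60,255),(222,280,260,312))
C=s.cloud(); z=C[...,2]; k=(m>0)&(abs(z-.023)<.006); P=C[k]; print(k.sum(),rect(P[:,:2]),np.median(P[:,2]), P.mean(0))
show()
E
```

```text
label [[0.4755 0.3346 0.024 ]
 [0.4636 0.2747 0.024 ]
 [0.4372 0.2808 0.024 ]
 [0.4508 0.3383 0.024 ]] [0.45679407 0.30710406 0.024     ]
corners [[0.4897 0.3506 0.024 ]
 [0.4727 0.2588 0.024 ]
 [0.4231 0.2638 0.024 ]
 [0.4356 0.3622 0.024 ]] [0.45528818 0.30884317 0.024     ]
646 ((0.45606347918510437, 0.3079596757888794), (0.09631970524787903, 0.0547105148434639), 77.63027954101562) 0.023880102394166325 [0.45243991 0.30013128 0.02389996]
t 21.35 p [0.471  0.302  0.0975] x [-0.002 -0.001 -1.   ] jawyaw -10.15 F [ 0.  -0.8  0.2] w 0.0685 q [ 0.45  0.34  1.71 -0.    1.09  0.62]
```

```bash
python3 -c "
from h import *
plan((.457,.307,-.005),-11)"
```

```text
shift units(now axes) [ 1.71 -0.24 -0.04] turn units [0.21 0.02 0.02] dyaw -0.85 shift units(after turn) [ 1.71 -0.25 -0.04]
```

Emit:
{"method": "carry_out", "body": {
  "deltas": [0,-0.25,-0.04,0.2,0,0,1,0.3,0,0,0,0,0,1,0.5,0,0,0,0,0,1,0.5,0,0,0,0,0,1,0.2,0,0,0,0,0,1,0,0,0,0,0,0,1]
}}

```text
clock: 22.1
position: [0.4563, 0.3073, 0.0077]
ee_rot: [-0.45, -0.545, -0.45, 0.546]
contact_force: [-0.1, -0.1, -0.8]
width: 0.0857
```

```bash
python3 - <<'E'
from h import *
show();plan((.457,.307,-.018),-11)
c=get('side')
cv2.imwrite('pics/side16.png',cv2.resize(c.c[220:340,180:320,::-1],None,fx=5,fy=5,interpolation=cv2.INTER_CUBIC))
E
```

```text
t 22.1 p [0.4563 0.3073 0.0077] x [-0.002 -0.001 -1.   ] jawyaw -10.93 F [-0.1 -0.1 -0.8] w 0.0857 q [0.47 0.43 1.84 0.   0.88 0.66]
shift units(now axes) [0.43 0.01 0.  ] turn units [0.02 0.02 0.03] dyaw -0.07 shift units(after turn) [0.43 0.01 0.  ]
```

View pics/side16.png

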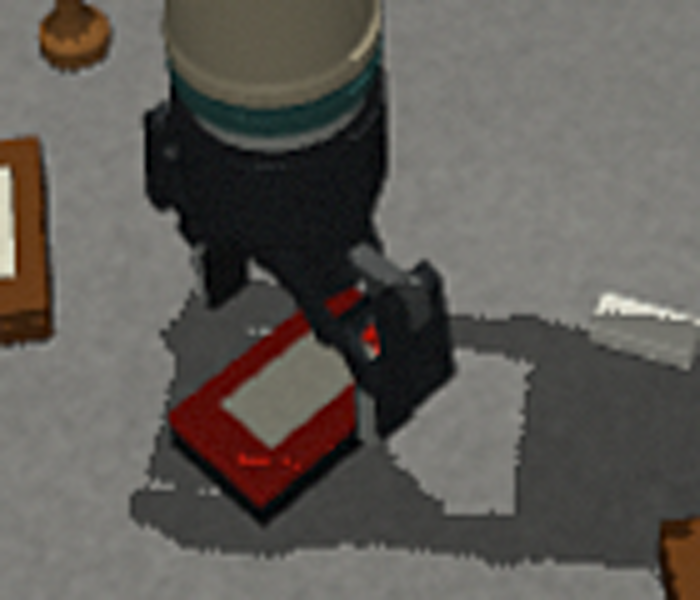

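The fingers straddle the pad across its 56 mm side (tips at about (225,300) and (375,435)). I'll go down and close.

Emit:
{"method": "carry_out", "body": {
  "deltas": [0.2,0,0,0,0,0,1,0.22,0,0,0,0,0,1,0,0,0,0,0,0,0.6,0,0,0,0,0,0,0.4,0,0,0,0,0,0,0.3,0,0,0,0,0,0,0.1,0,0,0,0,0,0,0.1],
  "newtons": 40
}}

```text
clock: 23.02
position: [0.4578, 0.3076, -0.0163]
ee_rot: [0.45, 0.546, 0.45, -0.545]
contact_force: [-1.0, -0.2, 2.7]
width: 0.0551
```

```bash
python3 - <<'E'
from h import *
show()
E
```

```text
t 23.02 p [ 0.4578  0.3076 -0.0163] x [ 0.001  0.    -1.   ] jawyaw -10.94 F [-1.  -0.2  2.7] w 0.0551 q [ 0.47  0.46  1.86 -0.    0.82  0.66]
```

Emit:
{"method": "carry_out", "body": {
  "deltas": [-0.1,0,0,0,0,0,0,-0.4,0,0,0,0,0,0,-0.6,0,0,0,0,0,0,-0.6,0,0,0,0,0,0,-0.3,0,0,0,0,0,0,0,0,0,0,0,0,0]
}}

```text
clock: 23.78
position: [0.4581, 0.3079, 0.1046]
ee_rot: [0.45, 0.546, 0.45, -0.544]
contact_force: [0.4, 1.3, -1.7]
width: 0.0552
```

```bash
python3 - <<'E'
from h import *
show();plan((.56,-.2735,.1),1.5)
c=get('side')
cv2.imwrite('pics/side17.png',cv2.resize(c.c[150:340,180:340,::-1],None,fx=3.5,fy=3.1,interpolation=cv2.INTER_CUBIC))
E
```

```text
t 23.77 p [0.4581 0.3079 0.1046] x [ 0.003  0.001 -1.   ] jawyaw -10.94 F [ 0.4  1.3 -1.7] w 0.0552 q [0.47 0.32 1.72 0.   1.1  0.66]
shift units(now axes) [0.07 3.51 9.19] turn units [-3.11 -0.02 -0.04] dyaw 12.44 shift units(after turn) [0.08 1.44 9.73]
```

View pics/side17.png

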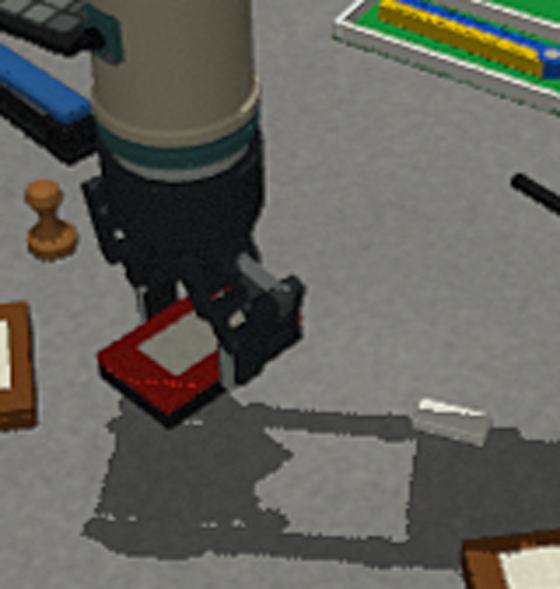

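The pad is lifted level with its lid shut at (165,350). I'll carry it over the wide bay.

Emit:
{"method": "carry_out", "body": {
  "deltas": [0,0.15,0.4,0,0,0,0,0,0.3,0.8,0,0,0,0,0,0.3,0.8,0,0,0,0,0,0.3,0.8,0,0,0,0,0,0.3,0.8,0,0,0,0,0,0.3,0.8,0,0,0,0,0,0.3,0.8,0,0,0,0,0,0.3,0.8,0,0,0,0,0,0.3,0.8,0,0,0,0,0,0.3,0.8,0,0,0,0]
}}

```text
clock: 25.08
position: [0.5377, -0.1739, 0.1015]
ee_rot: [-0.449, -0.545, -0.451, 0.546]
contact_force: [1.1, -0.0, -1.9]
width: 0.0553
```

Emit:
{"method": "carry_out", "body": {
  "deltas": [0,0.3,0.7,0,0,0,0,0,0.2,0.6,0,0,0,0,0,0.1,0.3,0,0,0,0,0,0,0,-0.8,0,0,0,0,0,0,-0.8,0,0,0,0,0,0,-0.8,0,0,0,0,0,0,-0.7,0,0,0,0,0,0,0,0,0,0]
}}

```text
clock: 26.08
position: [0.5552, -0.2724, 0.1024]
ee_rot: [0.505, 0.494, 0.507, -0.494]
contact_force: [0.4, 0.4, -1.1]
width: 0.0552
```

```bash
python3 - <<'E'
from h import *
show();plan((.56,-.2735,.05),1.5)
E
```

```text
t 26.07 p [ 0.5552 -0.2724  0.1024] x [-0.002  0.002 -1.   ] jawyaw 1.47 F [ 0.4  0.4 -1.1] w 0.0552 q [-0.57  0.42  1.57  0.    1.16 -0.59]
shift units(now axes) [0.87 0.08 0.02] turn units [-0.01 -0.02  0.03] dyaw 0.03 shift units(after turn) [0.87 0.08 0.02]
```

Emit:
{"method": "carry_out", "body": {
  "deltas": [0.3,0.08,0.02,0,0,0,0,0.57,0,0,0,0,0,0,0,0,0,0,0,0,0]
}}

```text
clock: 26.45
position: [0.5581, -0.2729, 0.0472]
ee_rot: [0.503, 0.493, 0.509, -0.494]
contact_force: [0.5, 0.3, -2.1]
width: 0.0555
```

```bash
python3 - <<'E'
from h import *
show()
for n in('side','top'):
    c=get(n)
    y0,y1,x0,x1=(90,200,260,400) if n=='side' else (130,250,320,450)
    cv2.imwrite(f'pics/{n}18.png',cv2.resize(c.c[y0:y1,x0:x1,::-1],None,fx=5,fy=5,interpolation=cv2.INTER_CUBIC))
    np.savez(n+'18.npz',color=c.c,z_map=c.z,mtx=c.K,origin=c.o,orientation=R.from_matrix(c.R).as_quat()[[3,0,1,2]])
E
```

```text
t 26.45 p [ 0.5581 -0.2729  0.0472] x [-0.007  0.005 -1.   ] jawyaw 1.45 F [ 0.5  0.3 -2.1] w 0.0555 q [-0.57  0.47  1.63  0.    1.05 -0.59]
```

View pics/side18.png

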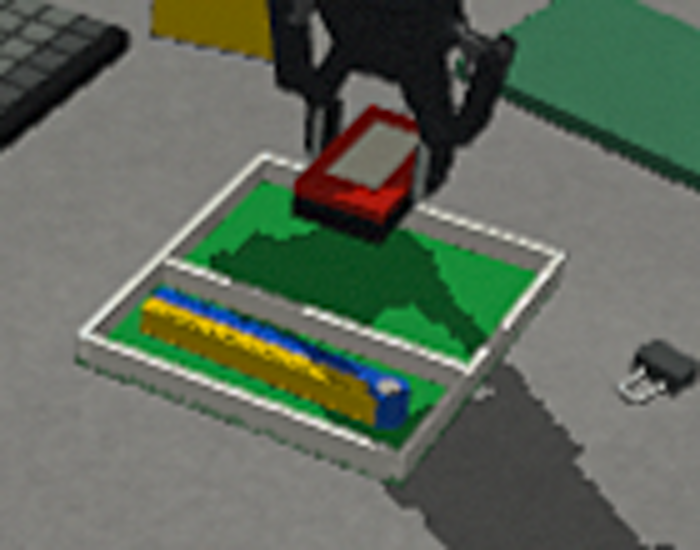

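View pics/top18.png

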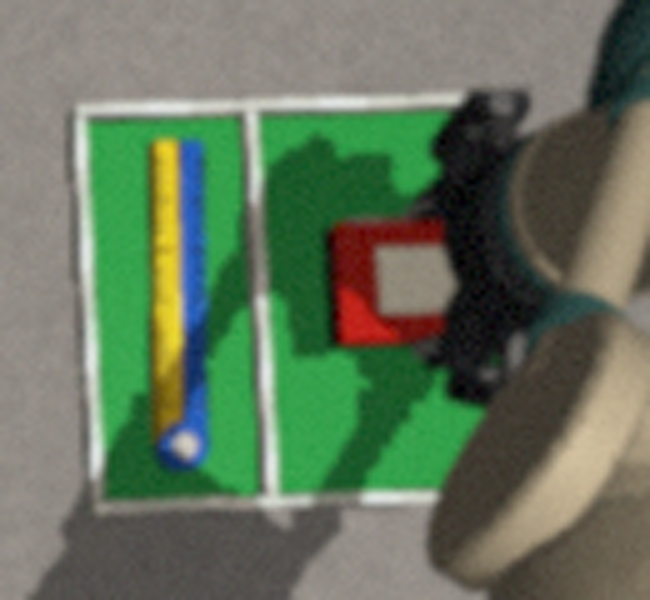

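```bash
python3 - <<'E'
from h import *
t=load('top0.npz')
f=lambda x,y:(x/5+320,y/5+130)
print(t.plane([f(332,225),f(338,345)],.0875).round(4)," divider faces", t.plane([f(243,108),f(258,108),f(265,495),f(280,495)],.02).round(4))
E
```

```text
[[ 0.5843 -0.2264  0.0875]
 [ 0.5289 -0.2275  0.0875]]  divider faces [[ 0.6543 -0.204   0.02  ]
 [ 0.6543 -0.2115  0.02  ]
 [ 0.464  -0.2097  0.02  ]
 [ 0.464  -0.217   0.02  ]]
```

The pad's edge is at y≈-0.227 and the divider face at -0.213, so there is 10–14 mm of clearance on each side. I'll lower it.

Emit:
{"method": "carry_out", "body": {
  "deltas": [0.4,0,0,0,0,0,0,0.3,0,0,0,0,0,0,0.15,0,0,0,0,0,0,0.08,0,0,0,0,0,0,0,0,0,0,0,0,0]
}}

```text
clock: 27.18
position: [0.5611, -0.2751, -0.0042]
ee_rot: [0.507, 0.494, 0.506, -0.494]
contact_force: [0.1, -1.4, -1.7]
width: 0.055
```

```bash
python3 - <<'E'
from h import *
show();plan((.56,-.2735,-.0123),1.5)
c=get('side')
cv2.imwrite('pics/side19.png',cv2.resize(c.c[90:200,260:400,::-1],None,fx=5,fy=5,interpolation=cv2.INTER_CUBIC))
E
```

```text
t 27.18 p [ 0.5611 -0.2751 -0.0042] x [ 0.001 -0.001 -1.   ] jawyaw 1.46 F [ 0.1 -1.4 -1.7] w 0.055 q [-0.57  0.53  1.68 -0.    0.93 -0.59]
shift units(now axes) [ 0.13 -0.02 -0.03] turn units [-0.01  0.01 -0.01] dyaw 0.04 shift units(after turn) [ 0.13 -0.02 -0.03]
```

View pics/side19.png

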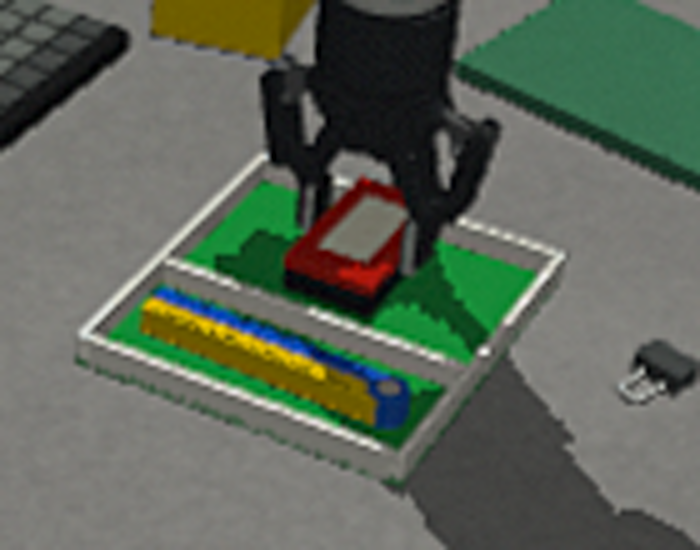

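The pad is inside the wide bay at (345,250), about 8 mm above the floor. I'll set it down slowly and release.

Emit:
{"method": "carry_out", "body": {
  "deltas": [0.07,-0.02,0,0,0,0,0,0.05,0,0,0,0,0,0,0.02,0,0,0,0,0,0,0,0,0,0,0,0,0]
}}

```text
clock: 27.72
position: [0.5594, -0.2749, -0.0122]
ee_rot: [0.506, 0.494, 0.506, -0.494]
contact_force: [-2.3, 0.5, 4.5]
width: 0.0552
```

Emit:
{"method": "carry_out", "body": {
  "deltas": [0,0,0,0,0,0,0.4,0,0,0,0,0,0,0.6,0,0,0,0,0,0,0.6,-0.15,0,0,0,0,0,0.6,-0.4,0,0,0,0,0,0.6,-0.8,0,0,0,0,0,0.6,-0.9,0,0,0,0,0,0.6,-0.9,0,0,0,0,0,0.6,0,0,-0.9,0,0,0,0.6,0,0,-0.9,0,0,0,0.6]
}}

```text
clock: 28.98
position: [0.5572, -0.1664, 0.1776]
ee_rot: [0.507, 0.495, 0.505, -0.494]
contact_force: [-0.9, -0.4, -0.5]
width: 0.0682
```

```bash
python3 - <<'E'
from h import *
show()
for n in('side','top'):
    c=get(n)
    np.savez(n+'20.npz',color=c.c,z_map=c.z,mtx=c.K,origin=c.o,orientation=R.from_matrix(c.R).as_quat()[[3,0,1,2]])
    y0,y1,x0,x1=(90,200,260,400) if n=='side' else (0,420,0,560)
    f=5 if n=='side' else 1.4
    cv2.imwrite(f'pics/{n}20.png',cv2.resize(c.c[y0:y1,x0:x1,::-1],None,fx=f,fy=f,interpolation=cv2.INTER_CUBIC))
E
```

```text
t 28.98 p [ 0.5572 -0.1664  0.1776] x [ 0.003 -0.001 -1.   ] jawyaw 1.35 F [-0.9 -0.4 -0.5] w 0.0682 q [-0.41  0.3   1.55  0.    1.29 -0.43]
```

View pics/side20.png

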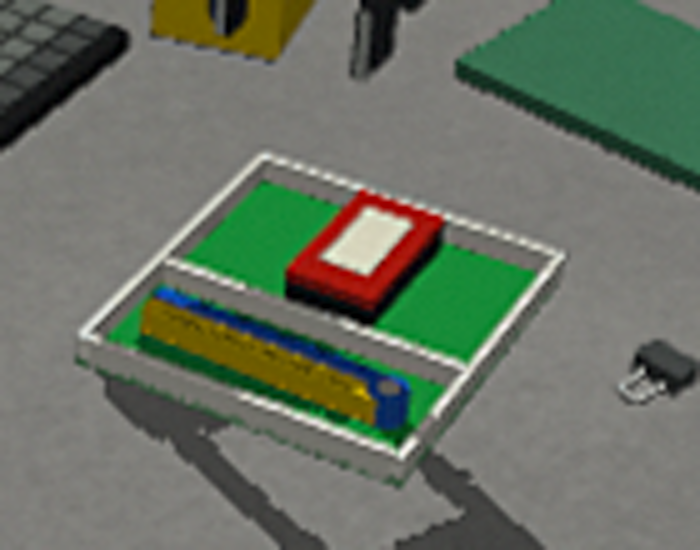

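View pics/top20.png

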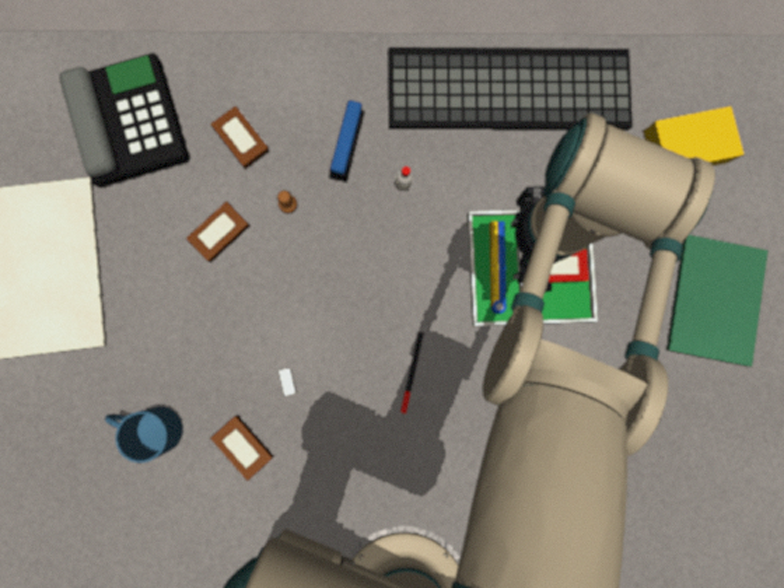

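Both sit in their bays. One numeric check on flatness, the ruler angle and the bystanders before handing in.

Emit:
{"method": "carry_out", "body": {
  "deltas": [0,0,-0.8,0,0,0,0.6,0,0,-0.9,0,0,0,0.6,0,0,-0.9,0,0,0,0.6,0,0,-0.9,0,0,0,0.6,0,0,-0.9,0,0,0,0.6,0,0,0,0,0,0,0.6]
}}

```text
clock: 29.82
position: [0.55, 0.1, 0.1763]
ee_rot: [0.508, 0.493, 0.508, -0.492]
contact_force: [0.1, 0.1, -0.6]
width: 0.0687
```

```bash
python3 - <<'E'
from h import *
show(); t=get('top'); t0=load('top0.npz'); s=get('side'); s0=load('side0.npz')
cv2.imwrite('pics/top21.png',cv2.resize(t.c[130:250,320:450,::-1],None,fx=5,fy=5,interpolation=cv2.INTER_CUBIC))
pts=lambda m:(lambda v,u:np.c_[u,v].astype(float))(*np.nonzero(m))
for nm,lo,hi in(("yel",(20,120,80),(35,255,255)),("blue",(100,120,60),(125,255,255))):
    m=t.mask(lo,hi,(330,140,375,235));p=t.plane(pts(m),.022)[:,:2];r=rect(p);print(nm,r)
C=s.cloud(); m=s.mask((0,150,60),(8,255,255),(310,120,355,160))|s.mask((172,150,60),(179,255,255),(310,120,355,160))
P=C[m>0]; top=P[P[:,2]>.022]; A=np.c_[top[:,:2]-top[:,:2].mean(0),np.ones(len(top))]; co=np.linalg.lstsq(A,top[:,2],rcond=None)[0]; print("lid top z, slopes",co.round(3),len(top),rect(top[:,:2]))
# bystanders: compare masks' centroids in side+top
for nm,lo,hi,roi in(("mug",(95,60,40),(110,255,255),(70,280,135,335)),("stapler",(100,120,60),(120,255,255),(230,65,265,135)),("glue",(0,120,90),(8,255,255),(275,112,300,140)),("stamp",(5,100,50),(20,255,255),(190,130,218,158)),("eraser",(0,0,170),(179,60,255),(195,255,215,290)),("markercap",(0,120,60),(8,255,255),(280,270,300,300)),("clip",(0,0,0),(179,90,70),(390,250,415,275))):
    print(nm,[cv2.mean(pts(c.mask(lo,hi,roi)))[0] if 0 else pts(c.mask(lo,hi,roi)).mean(0).round(1) for c in(t0,t)])
E
```

```text
t 29.82 p [0.55   0.1    0.1763] x [ 0.001  0.001 -1.   ] jawyaw 1.74 F [ 0.1  0.1 -0.6] w 0.0687 q [0.05 0.27 1.6  0.   1.27 0.02]
yel ((0.5667345523834229, -0.16186538338661194), (0.012289663776755333, 0.14253559708595276), 88.70255279541016)
blue ((0.5582419037818909, -0.17024078965187073), (0.019428394734859467, 0.15958963334560394), 88.5828628540039)
lid top z, slopes [-0.59   0.443  0.033] 242 ((0.3592475354671478, 0.2073213756084442), (0.08266308158636093, 1.1424951553344727), 22.506317138671875)
mug [array([104.2, 309. ]), array([104. , 308.9])]
stapler [array([247.1,  97.9]), array([249.9,  86.9])]
glue [array([289.4, 121.8]), array([289.3, 121.8])]
stamp [array([204.5, 144. ]), array([nan, nan])]
eraser [array([204.5, 272.3]), array([204.5, 272.4])]
markercap [array([289.3, 286.5]), array([nan, nan])]
clip [array([402. , 263.9]), array([402.5, 264. ])]<stdin>:11: RuntimeWarning: Mean of empty slice.
  ret = um.true_divide(
```

View pics/top21.png

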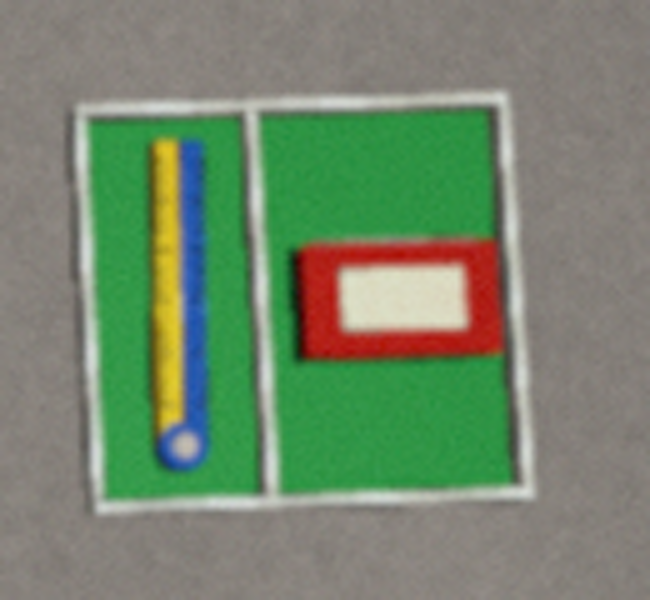

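The stamp, marker cap and part of the stapler are hidden by the arm in this frame. The last top view showed them in place. The plane fit for the lid was spoiled by empty depth pixels, so I'll redo it and check the pad's clearance to the -y wall.

```bash
python3 - <<'E'
from h import *
t=get('top'); s=get('side')
pts=lambda m:(lambda v,u:np.c_[u,v].astype(float))(*np.nonzero(m))
roi=(375,170,428,205)
m=t.mask((0,150,60),(8,255,255),roi)|t.mask((172,150,60),(179,255,255),roi)
r=rect(t.plane(pts(m),.028)[:,:2]);print("lid top rect",r,cv2.boxPoints(r).round(4).tolist())
for c,ro in((t,roi),(s,(310,120,355,160))):
    mm=c.mask((0,150,60),(8,255,255),ro)|c.mask((172,150,60),(179,255,255),ro)
    C=c.cloud();k=(mm>0)&(c.z>0);P=C[k];P=P[(P[:,2]>.02)&(P[:,2]<.045)]
    A=np.c_[P[:,:2]-P[:,:2].mean(0),np.ones(len(P))];print(len(P),np.linalg.lstsq(A,P[:,2],rcond=None)[0].round(4),np.percentile(P[:,2],[5,50,95]).round(4))
f=lambda x,y:(x/5+320,y/5+130)
print("-y wall faces",t.plane([f(495,108),f(508,108),f(518,490),f(533,490)],.02).round(4))
t0=load('top20.npz');a=load('top0.npz')
for nm,lo,hi,roi in(("stapler",(100,120,60),(120,255,255),(230,65,265,135)),("stamp",(5,100,50),(20,255,255),(190,130,218,158)),("markercap",(0,120,60),(8,255,255),(280,270,300,300))):
    print(nm,[pts(c.mask(lo,hi,roi)).mean(0).round(1) for c in(a,t0)])
E
```

```text
lid top rect ((0.5590593218803406, -0.27484655380249023), (0.054339077323675156, 0.0982622429728508), 1.9228894710540771) [[0.5303000211715698, -0.22669999301433563], [0.5335999727249146, -0.3249000012874603], [0.5878999829292297, -0.3230000138282776], [0.5845999717712402, -0.2248000055551529]]
509 [-0.0034 -0.0033  0.0274] [0.024  0.0275 0.031 ]
248 [-0.0032 -0.0147  0.0265] [0.0231 0.0267 0.0294]
-y wall faces [[ 0.6542 -0.329   0.02  ]
 [ 0.6542 -0.3354  0.02  ]
 [ 0.4658 -0.3332  0.02  ]
 [ 0.4658 -0.3406  0.02  ]]
stapler [array([247.1,  97.9]), array([247.2,  98. ])]
stamp [array([204.5, 144. ]), array([204.5, 144. ])]
markercap [array([289.3, 286.5]), array([289.3, 286.6])]
```

Lid top is at 27.5 mm (28 expected), level, with about 8 mm to the -y wall. The ruler legs are parallel within 0.2° and the bystanders have not moved. I'm handing it in.

```bash
python3 -c "
from rig import job
print(job.sign_off())"
```

```text
the job is handed in; nothing more can be done
None
```

I handed the job in at about 30 s of the 66 s allowed, with both things in their compartments and the gripper clear of them. I squeezed the ruler fully closed and laid it flat in the narrower compartment. Then I pushed the stamp pad's lid shut and set the pad flat, right side up, in the wider compartment.

**Last checks**
- **Ruler:** the two legs are parallel within about 0.2° and lie inside the narrower compartment.
- **Stamp pad:** the lid top is level at about 27.5 mm (28 expected). The pad is about 8 mm from the -y wall and 14 mm from the divider.
- **Other things on the desk:** all seven bystanders kept their places to within about half a pixel. For the stapler, stamp and marker this comes from the picture just before, because the arm hid them in the final one.

**What failed or disagreed**
- **First squeeze missed:** the fingers closed above the ruler without moving it, because the real finger tips stood about 20 mm higher than the reported TCP. I corrected for that using the camera, and the second squeeze worked.
- **Lid fit:** the first lid-height fit in the final check was spoiled by empty depth pixels. I redid it, and the figures above are from the second fit.

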